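Sort wound parts through a diverter chute

TASK

Empty the wound parts out of the black tray through the gravity sorter: both block transformers into the bin at the end of the sorter where the sample transformer stands, and the ring choke into the bin at the end where the sample choke stands. Throw the diverter lever over to the proper stop before you drop each part into the mouth, and leave everything else on the bench and in the tray where it is.

Things in the scene. Friction and masses are not known exactly. Their poses are not given: they have to be found in the camera images.
- sorter: gravity sorter fixed to the bench: grey box 78 (x) x 160 (y) x 153 high, base plate 110 x 180, clear front and back. Origin under its centre, on the bench; x points away from the lever side, y to the left bin; at yaw 0 the lever side faces the robot. Inside, a divider 6 thick, 68 high at y = 0 parts two bins, each 72 (y) x 70 (x), reached only through the mouth in the top
- mouth (a point): centre of the sorter's open mouth, level with its top face 153 above the bench; opening 70 (sorter x) x 68 (sorter y). A part let go here falls on to the flap, slides to one side of it and down into that bin
- diverter (a joint): diverter angle, rad. Flap and lever are one piece on a shaft along sorter x, 70 above the bench. 0 upright: parts jam. +0.52: the stop with knob and flap top leaning to -y (right), parts fall in the LEFT (+y) bin. -0.52: the other stop, leaning to +y, parts fall in the RIGHT (-y) bin. So parts go opposite to the lean. Stays where left; friction about 1 N at the knob. Starts between the stops
- lever_knob (a point): centre of the black ball knob, diameter 22, on the lever: steel rod, diameter 8, knob centre 125 from the shaft, in the plane 62 in front (sorter -x) of the sorter's middle, 23 clear of its front plate. At either stop it is 62 to the side and 178 above the bench; upright, 195. Can be pushed sideways with shut fingers or pinched
- left_bin (a point): floor centre of the left bin (sorter +y)
- right_bin (a point): floor centre of the right bin (sorter -y)
- sample_round (a point): centre of the fixed sample choke (ring kind, diameter 36, 22 high) on a wooden plinth 50 x 46 x 20 beside one end of the sorter, 130 from its middle: ring chokes belong in the bin at this end. Which end varies
- sample_block (a point): centre of the fixed sample transformer (block kind) on the like plinth at the other end: block transformers belong in the bin at that end
- transformer_a_mid (a point): block-shaped E-core transformer: 32 (its x) x 26 (its y) x 26 high, dark ferrite core, pale yellow tape winding, black foot, about 60 g, standing upright on the tray floor at any yaw; point at its centre, 13 above its underside; tape sides and core ends are all flat and may be gripped either way
- transformer_b_mid (a point): second block-shaped E-core transformer: 32 (its x) x 26 (its y) x 26 high, dark ferrite core, pale yellow tape winding, black foot, about 60 g, standing upright on the tray floor at any yaw; point at its centre, 13 above its underside; tape sides and core ends are all flat and may be gripped either way
- transformer_a: the first transformer; origin under its centre
- transformer_b: the second transformer; origin under its centre
- choke_mid (a point): round wound ring choke: diameter 36, 22 high, copper wire over a dark ring, filled centre, about 60 g, lying flat on the tray floor; point at its centre, 11 above its underside
- choke: the choke; origin under its centre
- tray: black incoming tray fixed to the bench, 200 (x) x 270 (y), walls 4 thick and 22 high, floor 4 above the bench; origin under its centre. Two rows of three things, about 90 apart in x and 80 in y, gaps of 23 or more between neighbours: two transformers, the choke and three strays, in any order
- heatsink: bystander in the tray: finned aluminium heatsink 36 x 24 x 30 high; origin under its centre
- flux_jar: bystander in the tray: amber glass jar, diameter 34, 45 high; origin under its centre
- connector: bystander in the tray: grey cable connector 44 (its x) x 16 x 29 high; origin under its centre
- tape_roll: bystander: flat roll of pale yellow tape, outer diameter 80, inner 60, 18 high, lying on the bench on the lever side of the sorter; origin under its centre
- solvent: bystander: white bottle, diameter 48, 100 high, standing behind the sorter; origin under its centre
- driver: bystander: screwdriver 170 long with black handle, diameter 26, lying on the bench beyond the tray; origin under its middle
Things that resemble listed ones, but are neither listed nor needed, are in the scene too. What is shaped like the transformer_b but purple is not meant.

How it is judged (in metres and radians):
At the end, for the whole second after the job is handed in: both transformers rest (under 20 mm/s) inside the bin on the sample transformer's side and the choke inside the bin on the sample choke's side: each part's centre between the sorter's walls, at least 4 mm to that side of the divider's mid-plane and under 65 mm above the bench (((y of sample_block in the frame of sorter above 0 m and y of transformer_a_mid in the frame of sorter between 0.004 and 0.076 m) or (y of sample_block in the frame of sorter below 0 m and y of transformer_a_mid in the frame of sorter between -0.076 and -0.004 m)) and x of transformer_a_mid in the frame of sorter between -0.036 and 0.036 m and z of each of transformer_a_mid, transformer_b_mid, choke_mid in the frame of sorter below 0.065 m and linear speed of each of transformer_a, transformer_b, choke below 0.02 m/s and ((y of sample_block in the frame of sorter above 0 m and y of transformer_b_mid in the frame of sorter between 0.004 and 0.076 m) or (y of sample_block in the frame of sorter below 0 m and y of transformer_b_mid in the frame of sorter between -0.076 and -0.004 m)) and x of transformer_b_mid in the frame of sorter between -0.036 and 0.036 m and ((y of sample_round in the frame of sorter above 0 m and y of choke_mid in the frame of sorter between 0.004 and 0.076 m) or (y of sample_round in the frame of sorter below 0 m and y of choke_mid in the frame of sorter between -0.076 and -0.004 m)) and x of choke_mid in the frame of sorter between -0.036 and 0.036 m); the robot touches nothing.
It fails at once if a stray in the tray (heatsink, flux jar, connector) is moved more than 25 mm (distance of any of heatsink, flux_jar, connector from where it was at the start of the episode above 0.025 m).
It fails at once if the tape roll, bottle or screwdriver is moved more than 25 mm (distance of any of tape_roll, solvent, driver from where it was at the start of the episode above 0.025 m).
It also fails if it takes over 72 s, if anything falls off the work surface, if the arm or the gripper's body presses on something with over 40 N, if the wrist force passes 120 N, or if a joint passes its speed limit or range.

ROBOT

A 7-joint arm with a two-finger parallel gripper is mounted at the origin on the work surface. World frame = base frame: x ahead of the robot, y to its left, z up, the work surface at z = 0. Lengths are in m, angles in degrees, forces in N, time in s.
With the tool pointing down it reaches from about 0.425 to 0.875 m from the base axis. Payload 4.7 kg.
Tool frame: the origin (TCP) lies between the finger pads; the fingertips stand 14 mm ahead of it and the grasp point (between the pads) lies 5 mm behind it (env.tip_reach is the distance from the TCP to the fingertips, in m); z points along the fingers, y is the direction in which the jaws open and shut (so a half turn about z gives the same grasp; the last joint's range is limited). The gripper opens to 87 mm and grips with 3 to 60 N. Pads are 19 mm wide; open, the fingers measure 117 mm over their backs; the gripper's body (75 mm by 190 mm) begins 51 mm behind the grasp point.
Start: joints at [72.027, 18.392, -4.016, 83.108, 1.295, 78.541, -3.26], TCP at [0.209, -0.615, 0.237] pointing down, gripper open.
Joint ranges: [-163.93, 163.93], [-17.29, 119.83], [-79.2, 71.16], [3.27, 140.29], [-89.18, 269.18], [5.43, 117.66], [-154.24, 154.24]. Speed limits (degrees/s): [147.25, 147.25, 180, 180, 180, 180, 180].

INTERFACE

Orientations are given as [roll, pitch, yaw] about the fixed x, y, z axes, in that order (R = Rz(yaw) Ry(pitch) Rx(roll)).
In Python, from cell import env gives the robot as it stands. The module is installed in compiled form; this text tells all that it offers.
- The arm moves only by the shell command python3 -m pendant 'ROWS' [FORCE]. ROWS is JSON, a list of rows, each an object of numbers: "rx", "ry", "rz": the turn, a rotation vector about the tool's x, y, z in degrees; "tx", "ty", "tz": the shift along the tool's x, y, z in mm; "jaw": the finger opening in mm, from 0 to 87. In form: [{"rx": .., "ry": .., "rz": .., "tx": .., "ty": .., "tz": .., "jaw": ..}, ...]. A call has 1 to 20 rows; each row shifts and turns the commanded pose from where the row before left it, along the tool's axes as they then stand; what a row does not reach is not made up. A row lasts 1/12 s, in which the tool goes at most 41.7 mm and 7.16 degrees, less where a joint would pass 70% of its speed; a pose out of reach is approached as far as the arm can. A call with a gripper value outside its range is refused whole. The fingers move at their own pace and stop on an object; FORCE is the grip in N (left out, the last holds). Time passes only in rows, so rows that do not move let the fingers close. It gives the time, the measured TCP pose, the force and the opening at its end, in the units of the state.
- env.get_obs(): the state, without advancing time (a new reading comes with each control period).
- env.read_camera(name): name is "side" or "top"; returns a dict with "img" (480x640x3 uint8, red, green, blue), "range_z" (480x640 float32, m along the optical axis (not along the pixel's ray), 0 where there is no reading), "vertical_fov" (degrees; the focal length in pixels is half the picture's height over the tangent of half this angle, whatever the lens; pixels are square), "cx", "cy" (the principal point, pixels), "distortion" ([k1, k2, p1, p2, k3] as OpenCV has them; the pictures are not rectified), "world_to_cam" (4x4, takes a point from world to camera coordinates). Camera axes: x right, y up, looking along -z (the intrinsics and any distortion apply to the point x, -y, -z); pixel columns grow to the right and rows downward; lengths in m; the calibration is good to about 2 mm. A picture is of the moment at which its call begins.
- env.sign_off(): hands the job in, once; it reports no verdict.
The state is a dict: "time_s": time; "qpos": joint angles; "joint_velocities": joint speeds; "effort": joint torques, N m; "tool_pos": TCP position; "tool_rot": TCP orientation; "force": force on the tool from outside, world axes, zero at the start; "wrist_torque": the same for the moment, N m; "grip_width": finger opening in m.
Only numpy, scipy, OpenCV 4.12 (cv2) and the standard library are available. Lean on these libraries where they do the work, as an engineer would, in place of code of your own. Each camera call takes 0.05 s, during which the arm holds its last target.

## Working session

There is one attempt and no reset: what is moved stays moved. The work goes in short steps, Python scripts to look and compute and a shell command to move; the robot and the scene stay as the last step left them, time stands still between calls to the robot, and variables do not carry over. Pictures are saved under pics/ and viewed, and the job is handed in when it is done.

```bash
mkdir -p pics
cat > h.py <<'E'
import numpy as np, cv2
from cell import env
def grab(n):
    c=env.read_camera(n); return c
def K(c):
    h,w=c["img"].shape[:2]; f=h/2/np.tan(np.radians(c["vertical_fov"])/2)
    return np.array([[f,0,c["cx"]],[0,f,c["cy"]],[0,0,1.]]),np.array(c["distortion"],float)
def cloud(c):
    k,d=K(c);h,w=c["img"].shape[:2]
    u,v=np.meshgrid(np.arange(w),np.arange(h))
    p=cv2.undistortPoints(np.stack([u,v],-1).reshape(-1,1,2).astype(np.float64),k,d).reshape(h,w,2)
    z=c["range_z"]
    P=np.stack([p[...,0]*z,-p[...,1]*z,-z,np.ones_like(z)],-1)
    W=P@np.linalg.inv(c["world_to_cam"]).T
    W=W[...,:3];W[z==0]=np.nan
    return W
def proj(c,pts):
    k,d=K(c);P=np.c_[np.atleast_2d(pts),np.ones(len(np.atleast_2d(pts)))]@np.array(c["world_to_cam"]).T
    q=P[:,:3]*[1,-1,-1]
    return cv2.projectPoints(q,np.zeros(3),np.zeros(3),k,d)[0].reshape(-1,2)
E
python3 - <<'E'
from h import *
for n in("top","side"):
    c=grab(n);cv2.imwrite(f"pics/{n}0.png",c["img"][...,::-1]);np.savez(f"{n}0.npz",**c)
    print(n,c["vertical_fov"],c["cx"],c["cy"],c["distortion"],np.linalg.inv(c["world_to_cam"])[:3].round(3).tolist())
print(env.get_obs(),env.tip_reach)
E
```

```text
top 44.630811366438266 323.17063481364227 234.72174490771513 [-0.17657073  0.          0.          0.          0.        ] [[0.017, 0.999, -0.043, 0.502], [-1.0, 0.016, -0.013, 0.003], [-0.013, 0.044, 0.999, 1.513]]
side 57.7824968618962 329.5052823442037 246.43747364169502 [0.01474974 0.         0.         0.         0.        ] [[-0.987, 0.099, -0.131, 0.452], [-0.163, -0.51, 0.845, 0.728], [0.017, 0.855, 0.519, 0.596]]
{'time_s': 0.1, 'qpos': array([72.02492096, 18.43499829, -4.01586829, 83.16650615,  1.29546315,
       78.54156722, -3.26120569]), 'joint_velocities': array([ 0.05904313, -0.13906976,  0.05391848, -0.25187717,  0.04863039,
       -0.00831282, -0.03881631]), 'effort': array([-9.40056962e-04, -4.92571807e+01, -4.06235782e-01, -3.13397419e+01,
       -6.42072642e-02,  3.94669280e-02,  5.78363597e-05]), 'tool_pos': array([ 0.2090952 , -0.61495973,  0.23558113]), 'tool_rot': array([-1.79902187e+02,  5.77427567e-03,  1.87838537e+01]), 'force': array([-0.3787939 , -0.32799722,  0.44409728]), 'wrist_torque': array([-0.00386492,  0.00615831,  0.04466039]), 'grip_width': 0.08713600129099165} 0.014
```

View pics/top0.png

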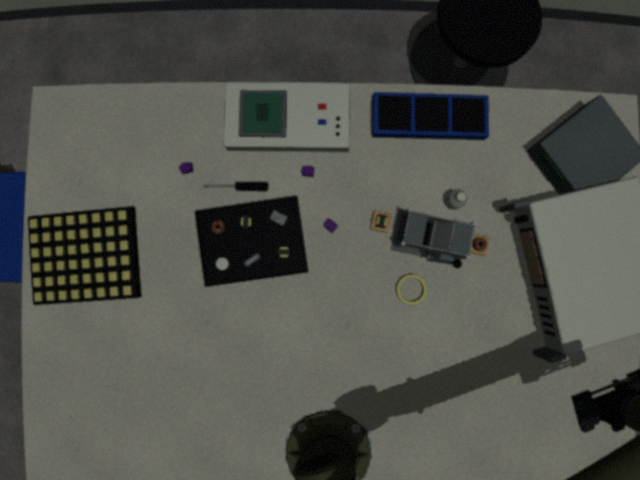

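View pics/side0.png

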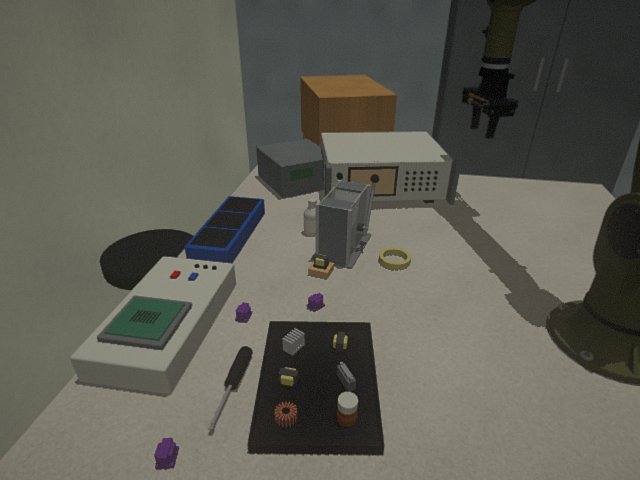

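Top view: the sample transformer is at the sorter's left end (381,221) and the sample choke at its right end (480,243). In the tray, the transformers are at (246,221) and (284,252), and the choke at (218,227). Next I'll measure these.

Run:
```python
from h import *
T=dict(np.load("top0.npz"));S=dict(np.load("side0.npz"))
def crop(c,x0,y0,x1,y1,s,f): cv2.imwrite(f,cv2.resize(c["img"][y0:y1,x0:x1,::-1],None,fx=s,fy=s,interpolation=cv2.INTER_CUBIC))
crop(T,190,190,315,290,6,"pics/t_tray.png");crop(T,365,180,495,275,6,"pics/t_sort.png");crop(S,250,315,390,455,4,"pics/s_tray.png");crop(S,290,170,420,285,5,"pics/s_sort.png")
W=cloud(T);V=cloud(S)
for n,C,R in(("top",W,[(246,221),(284,252),(218,227),(278,216),(252,260),(222,264)]),):
    for u,v in R:
        p=C[v-14:v+15,u-14:u+15].reshape(-1,3);im=T["img"][v-14:v+15,u-14:u+15].reshape(-1,3)
        m=p[:,2]>0.016;q=p[m]
        r=cv2.minAreaRect((q[:,:2]*1000).astype(np.float32))
        top=q[q[:,2]>np.percentile(q[:,2],90)-.006]
        r2=cv2.minAreaRect((top[:,:2]*1000).astype(np.float32))
        print(u,v,m.sum(),np.percentile(q[:,2],[50,90]).round(4),[np.round(a,1) for a in r],[np.round(a,1) for a in r2],np.median(top,0).round(4))
z=W[...,2];inn=(W[...,0]>.3)&(W[...,0]<.8)
# sorter top
m=(z>.13)&(z<.16);m[:, :365]=0;m[:,495:]=0;m[:180]=0;m[275:]=0
q=W[m];r=cv2.minAreaRect((q[:,:2]*1000).astype(np.float32));print("sorter",m.sum(),r)
m=(z>.165)&(z<.22);m[:, :365]=0;m[:,495:]=0;m[:180]=0;m[280:]=0;q=W[m];print("knob",m.sum(),q.mean(0),np.argwhere(m)[:40].tolist(),np.max(q[:,2]))
print(np.nanmedian(z[300:330,200:300]))
```

```text
246 221 115 [0.0293 0.033 ] [array([598.3, 221.6]), array([31.5, 25.6]), np.float64(0.7)] [array([598. , 222.1]), array([31. , 23.5]), np.float64(2.2)] [0.5979 0.2213 0.0302]
284 252 112 [0.0286 0.0344] [array([522. , 121.7]), array([23.1, 31.2]), np.float64(1.2)] [array([521.6, 121.4]), array([20.6, 31.7]), np.float64(9.8)] [0.5208 0.1238 0.0317]
218 227 145 [0.0251 0.029 ] [array([583.6, 295.3]), array([35. , 33.4]), np.float64(73.3)] [array([584.1, 294.8]), array([34.6, 30.8]), np.float64(89.6)] [0.582  0.2941 0.0258]
278 216 107 [0.0323 0.0373] [array([605.7, 143.6]), array([43.2, 35.1]), np.float64(63.5)] [array([609.3, 137.5]), array([36. , 22.9]), np.float64(62.3)] [0.6092 0.1386 0.0345]
252 260 113 [0.0309 0.0355] [array([500.3, 203.7]), array([15.7, 44.5]), np.float64(34.8)] [array([500.6, 203.8]), array([14.3, 43.3]), np.float64(34.5)] [0.5013 0.2047 0.0327]
222 264 157 [0.0482 0.0526] [array([488.6, 276.4]), array([30.8, 32.1]), np.float64(37.7)] [array([488.4, 277.7]), array([29., 29.]), np.float64(45.0)] [0.4898 0.2771 0.0497]
sorter 1746 ((558.657958984375, -247.31121826171875), (166.8815155029297, 110.39676666259766), 79.2869873046875)
knob 83 [ 0.49921568 -0.28254277  0.19016194] [[259, 455], [259, 456], [259, 457], [259, 458], [260, 453], [260, 454], [260, 455], [260, 456], [260, 457], [260, 458], [260, 459], [260, 460], [261, 451], [261, 452], [261, 453], [261, 454], [261, 455], [261, 456], [261, 457], [261, 458], [261, 459], [261, 460], [262, 450], [262, 451], [262, 452], [262, 453], [262, 454], [262, 455], [262, 456], [262, 457], [262, 458], [262, 459], [262, 460], [262, 461], [263, 450], [263, 451], [263, 452], [263, 453], [263, 454], [263, 455]] 0.1995141416212336
0.000370503211713058
```

Run:
```python
import cv2,numpy as np
a=[cv2.imread(f"pics/{n}.png") for n in("t_tray","t_sort")]
for i in a: print(i.shape)
```

```text
(600, 750, 3)
(570, 780, 3)
```

View pics/t_sort.png

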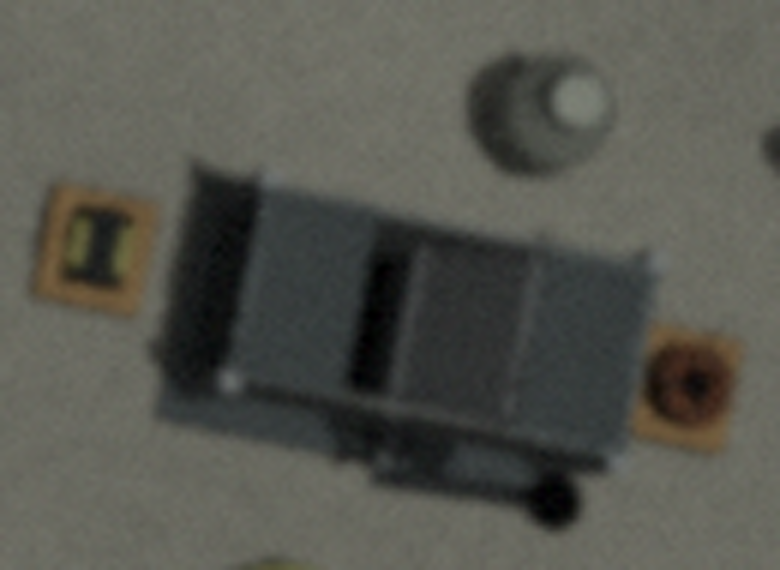

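View pics/t_tray.png

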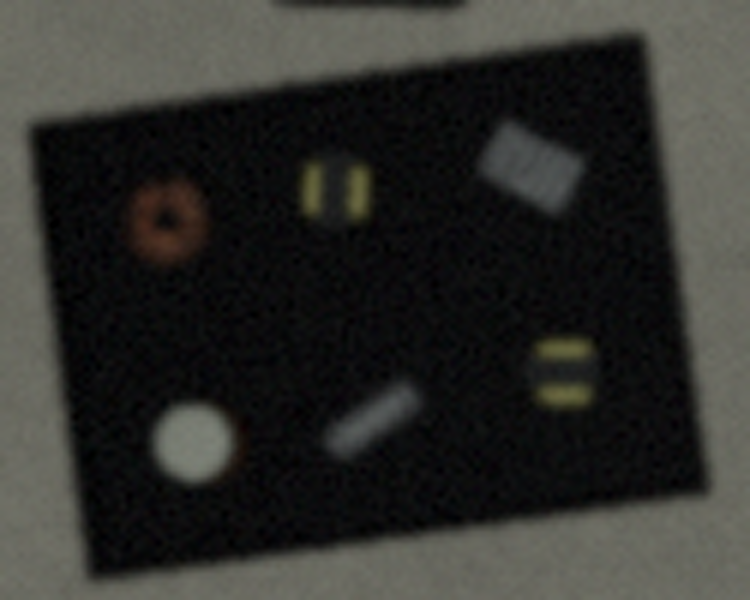

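View pics/s_sort.png

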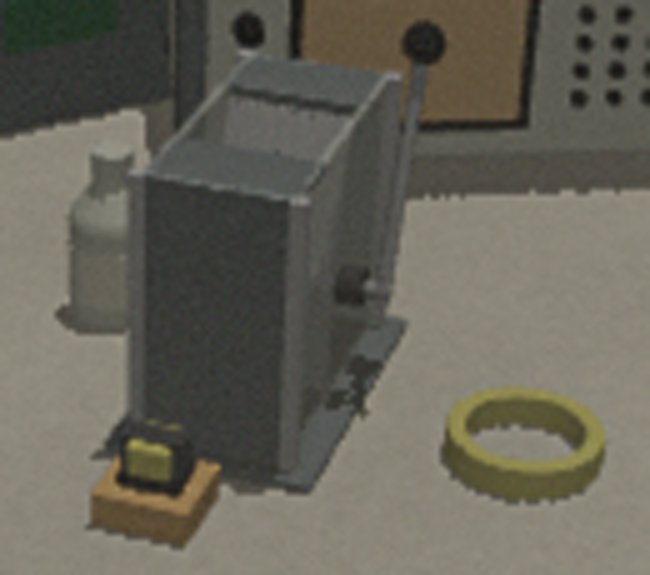

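View pics/s_tray.png

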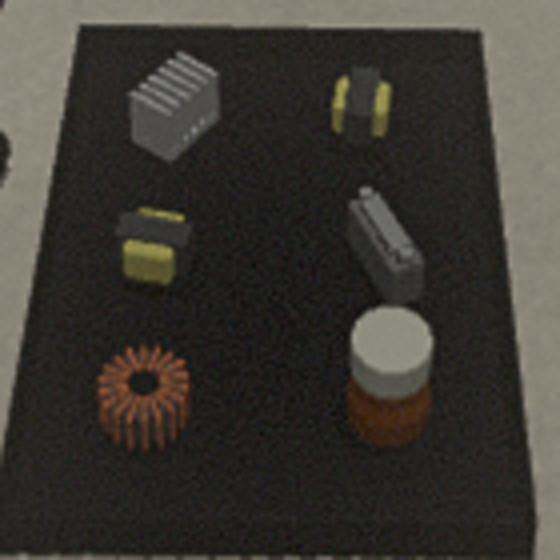

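Run:
```python
from h import *
T=dict(np.load("top0.npz"));S=dict(np.load("side0.npz"))
for n,c in(("top",T),("side",S)):
    W=cloud(c);x,y,z=W[...,0],W[...,1],W[...,2]
    box=(x>.45)&(x<.7)&(y>-.42)&(y<-.08)
    m=box&(z>.145)&(z<.16)
    if n=="top": m&=cv2.erode(m.astype(np.uint8),np.ones((3,3)))>0
    q=W[m];r=cv2.minAreaRect((q[:,:2]*1000).astype(np.float32));print(n,"top",m.sum(),np.median(q[:,2]),r)
    # samples
    for nm,b in(("block",(y>-.16)&(y<-.08)&(x>.54)&(x<.66)),("round",(y>-.42)&(y<-.335)&(x>.48)&(x<.6))):
        m=b&(z>.012)&(z<.06);q=W[m]
        if len(q)<5: continue
        pl=q[(q[:,2]<.026)];hi=q[q[:,2]>.03]
        print(n,nm,len(q),cv2.minAreaRect((q[:,:2]*1000).astype(np.float32)),hi.mean(0).round(4),len(hi))
    m=box&(z>.163)&(z<.21);q=W[m];print(n,"high",len(q))
    if len(q):
        k=q[q[:,2]>.17];print(k.min(0),k.max(0),np.median(k,0))
    # bystanders & max heights
m=(T['img'][...,0]<60)
W=cloud(T)
c=T
# knob dark blob in top image
g=T["img"][250:275,440:475].sum(-1);yx=np.argwhere(g<90);print("knobpix",yx.mean(0)+[250,440],len(yx),g.min())
```

```text
top top 1044 0.15333560846648298 ((569.1511840820312, -248.27127075195312), (159.2091522216797, 81.97189331054688), 78.83867645263672)
top block 352 ((585.710205078125, -126.60397338867188), (97.0500259399414, 54.54369354248047), 11.350573539733887) [ 0.6031 -0.1242  0.0441] 119
top round 301 ((548.8653564453125, -378.67987060546875), (41.73764419555664, 50.17372512817383), 77.30694580078125) [ 0.5496 -0.3762  0.041 ] 147
top high 84
[ 0.4882686  -0.29467249  0.1704092 ] [ 0.50884937 -0.27267405  0.19951414] [ 0.49963535 -0.28312049  0.19178756]
side top 752 0.15052410416808065 ((558.607666015625, -246.38522338867188), (168.5934600830078, 108.27809143066406), 78.2872543334961)
side block 353 ((584.2440795898438, -123.25711059570312), (99.78905487060547, 50.994571685791016), 15.37701416015625) [ 0.6021 -0.1186  0.0396] 133
side high 81
[ 0.49017803 -0.29124877  0.17110637] [ 0.51023847 -0.27278081  0.1936651 ] [ 0.4995765  -0.27875385  0.18553438]
knobpix [261.49275362 456.27536232] 69 2
```

```bash
cat > plan.py <<'E'
from h import *
from scipy.spatial.transform import Rotation as R
C=np.array([.571,-.248]);YAW=-11.4
def s2w(x,y):
    a=np.radians(YAW);return C+np.array([np.cos(a)*x-np.sin(a)*y,np.sin(a)*x+np.cos(a)*y])
def go(target,yaw=None,z=None):
    "delta in CURRENT tool axes (mm), and the rz needed (after or during)"
    o=env.get_obs();r=R.from_euler("xyz",o["tool_rot"],degrees=True)
    t=np.array([*target,z if z is not None else o["tool_pos"][2]])
    d=r.inv().apply(t-o["tool_pos"])*1000
    print("t",round(o["time_s"],2),"pos",o["tool_pos"].round(4),"rot",o["tool_rot"].round(2),"F",o["force"].round(1),"w",round(o["grip_width"],4))
    print("shift now-axes",d.round(1))
    if yaw is not None:
        r2=R.from_euler("xyz",[180,0,yaw],degrees=True)
        print("rotvec",(r.inv()*r2).as_rotvec(degrees=True).round(2),"shift in final axes",(r2.inv().apply(t-o["tool_pos"])*1000).round(1))
E
python3 - <<'E'
from plan import *
W=cloud(dict(np.load("top0.npz")))
x,y,z=W[...,0],W[...,1],W[...,2]
for i in range(0,11):
    p=np.array([.209,-.615])+i/10*(np.array([.511,-.231])-[.209,-.615])
    m=np.hypot(x-p[0],y-p[1])<.12
    print(p.round(3),np.nanmax(z[m]).round(3))
for n in ["top0","side0"]:
  W=cloud(dict(np.load(n+".npz")));m=(W[...,1]<-.4)&(W[...,1]>-.9)&(W[...,0]>.3)&(W[...,0]<.75)&(W[...,2]>.03);q=W[m];print(n,q.min(0),q.max(0),q[q[:,0].argmin()])
go(s2w(-.062,.005),YAW,.236)
E
```

```text
[ 0.209 -0.615] 0.644
[ 0.239 -0.577] 0.664
[ 0.269 -0.538] 0.664
[ 0.3 -0.5] 0.656
[ 0.33  -0.461] 0.16
[ 0.36  -0.423] 0.157
[ 0.39  -0.385] 0.012
[ 0.42  -0.346] 0.2
[ 0.451 -0.308] 0.2
[ 0.481 -0.269] 0.2
[ 0.511 -0.231] 0.2
top0 [ 0.30001675 -0.76219369  0.03012693] [ 0.74997944 -0.42610124  0.16064404] [ 0.30001675 -0.55493358  0.07042582]
side0 [ 0.30001831 -0.84178817  0.03002326] [ 0.74999425 -0.42502708  0.15069199] [ 0.30001831 -0.5763533   0.14778149]
t 0.1 pos [ 0.2091 -0.615   0.2356] rot [-1.799e+02  1.000e-02  1.878e+01] F [-0.4 -0.3  0.4] w 0.0871
shift now-axes [ 409.7 -266.4   -0. ]
rotvec [-9.000e-02  3.000e-02  3.018e+01] shift in final axes [ 2.202e+02 -4.363e+02 -4.000e-01]
```

```bash
python3 -m pendant '[{"rz":6,"jaw":0},{"rz":6,"jaw":0},{"rz":6,"jaw":0},{"rz":6,"jaw":0},{"rz":6.2,"jaw":0},{"tx":15.7,"ty":-31.2,"jaw":0},{"tx":15.7,"ty":-31.2,"jaw":0},{"tx":15.7,"ty":-31.2,"jaw":0},{"tx":15.7,"ty":-31.2,"jaw":0},{"tx":15.7,"ty":-31.2,"jaw":0},{"tx":15.7,"ty":-31.2,"jaw":0},{"tx":15.7,"ty":-31.2,"jaw":0},{"tx":15.7,"ty":-31.2,"jaw":0},{"tx":15.7,"ty":-31.2,"jaw":0},{"tx":15.7,"ty":-31.2,"jaw":0},{"tx":15.7,"ty":-31.2,"jaw":0},{"tx":15.7,"ty":-31.2,"jaw":0},{"tx":15.7,"ty":-31.2,"jaw":0},{"tx":15.7,"ty":-31.2,"jaw":0}]' 20; python3 -c "
from plan import *
go(s2w(-.062,.005),YAW,.184)"
```

```text
t 0.1 pos [ 0.2091 -0.615   0.2356] rot [-1.799e+02  1.000e-02  1.878e+01] F [-0.4 -0.3  0.4] w 0.0871
shift now-axes [ 409.7 -266.3   52. ]
rotvec [-9.000e-02  3.000e-02  3.018e+01] shift in final axes [ 220.2 -436.3   51.6]invalid input at $[0]: expected keys rx, ry, rz, tx, ty, tz, jaw
```

```bash
python3 -m pendant '[{"rx":0,"ry":0,"rz":6,"tx":0,"ty":0,"tz":0,"jaw":0},{"rx":0,"ry":0,"rz":6,"tx":0,"ty":0,"tz":0,"jaw":0},{"rx":0,"ry":0,"rz":6,"tx":0,"ty":0,"tz":0,"jaw":0},{"rx":0,"ry":0,"rz":6,"tx":0,"ty":0,"tz":0,"jaw":0},{"rx":0,"ry":0,"rz":6.2,"tx":0,"ty":0,"tz":0,"jaw":0},{"rx":0,"ry":0,"rz":0,"tx":15.7,"ty":-31.2,"tz":0,"jaw":0},{"rx":0,"ry":0,"rz":0,"tx":15.7,"ty":-31.2,"tz":0,"jaw":0},{"rx":0,"ry":0,"rz":0,"tx":15.7,"ty":-31.2,"tz":0,"jaw":0},{"rx":0,"ry":0,"rz":0,"tx":15.7,"ty":-31.2,"tz":0,"jaw":0},{"rx":0,"ry":0,"rz":0,"tx":15.7,"ty":-31.2,"tz":0,"jaw":0},{"rx":0,"ry":0,"rz":0,"tx":15.7,"ty":-31.2,"tz":0,"jaw":0},{"rx":0,"ry":0,"rz":0,"tx":15.7,"ty":-31.2,"tz":0,"jaw":0},{"rx":0,"ry":0,"rz":0,"tx":15.7,"ty":-31.2,"tz":0,"jaw":0},{"rx":0,"ry":0,"rz":0,"tx":15.7,"ty":-31.2,"tz":0,"jaw":0},{"rx":0,"ry":0,"rz":0,"tx":15.7,"ty":-31.2,"tz":0,"jaw":0},{"rx":0,"ry":0,"rz":0,"tx":15.7,"ty":-31.2,"tz":0,"jaw":0},{"rx":0,"ry":0,"rz":0,"tx":15.7,"ty":-31.2,"tz":0,"jaw":0},{"rx":0,"ry":0,"rz":0,"tx":15.7,"ty":-31.2,"tz":0,"jaw":0},{"rx":0,"ry":0,"rz":0,"tx":15.7,"ty":-31.2,"tz":0,"jaw":0}]' 20; python3 -c "
from plan import *
go(s2w(-.062,.005),YAW,.184)"
```

```text
time_s: 1.68
tool_pos: [0.5117, -0.2292, 0.2363]
tool_rot: [180.0, 0.0, -11.4]
force: [-0.2, -1.1, -0.3]
grip_width: 0.0003
t 1.68 pos [ 0.5117 -0.2292  0.2363] rot [ 1.7999e+02  3.0000e-02 -1.1420e+01] F [-0.2 -1.1 -0.3] w 0.0003
shift now-axes [-0.1  1.7 52.3]
rotvec [ 0.01  0.03 -0.02] shift in final axes [-0.2  1.7 52.3]
```

```bash
python3 -m pendant '[{"rx":0,"ry":0,"rz":0,"tx":0,"ty":0,"tz":26,"jaw":0},{"rx":0,"ry":0,"rz":0,"tx":0,"ty":0,"tz":26,"jaw":0},{"rx":0,"ry":0,"rz":0,"tx":0,"ty":12,"tz":0,"jaw":0},{"rx":0,"ry":0,"rz":0,"tx":0,"ty":10,"tz":0,"jaw":0},{"rx":0,"ry":0,"rz":0,"tx":0,"ty":10,"tz":0,"jaw":0},{"rx":0,"ry":0,"rz":0,"tx":0,"ty":8,"tz":0,"jaw":0},{"rx":0,"ry":0,"rz":0,"tx":0,"ty":0,"tz":0,"jaw":0}]'
python3 - <<'E'
from plan import *
go(s2w(-.062,-.036),YAW,.184)
for n in("top","side"):
    c=grab(n);b=(365,180,495,275) if n=="top" else(290,130,420,285)
    cv2.imwrite(f"pics/{n}1.png",cv2.resize(c["img"][b[1]:b[3],b[0]:b[2],::-1],None,fx=3.5,fy=3.5,interpolation=cv2.INTER_CUBIC))
E
```

```text
time_s: 2.27
tool_pos: [0.5028, -0.2739, 0.186]
tool_rot: [179.9, -0.1, -11.7]
force: [-0.3, -0.3, 0.0]
grip_width: 0.0007
t 2.27 pos [ 0.5028 -0.2739  0.186 ] rot [ 1.799e+02 -1.200e-01 -1.170e+01] F [-0.3 -0.3  0. ] w 0.0007
shift now-axes [-0.2 -2.8  2. ]
rotvec [ 0.1  -0.12 -0.3 ] shift in final axes [-0.2 -2.8  2. ]
```

View pics/side1.png

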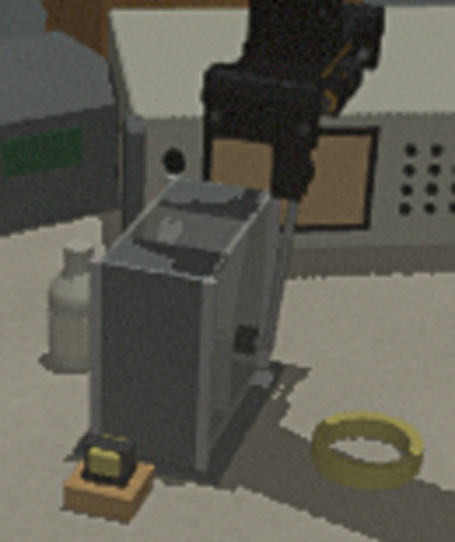

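The finger hides the knob and no stop force shows yet, so I'll push on gently.

```bash
for i in 1; do python3 -m pendant '[{"rx":0,"ry":0,"rz":0,"tx":0,"ty":2,"tz":0,"jaw":0},{"rx":0,"ry":0,"rz":0,"tx":0,"ty":0,"tz":0,"jaw":0}]';python3 -m pendant '[{"rx":0,"ry":0,"rz":0,"tx":0,"ty":2,"tz":0,"jaw":0},{"rx":0,"ry":0,"rz":0,"tx":0,"ty":0,"tz":0,"jaw":0}]'; python3 -m pendant '[{"rx":0,"ry":0,"rz":0,"tx":0,"ty":2,"tz":0,"jaw":0},{"rx":0,"ry":0,"rz":0,"tx":0,"ty":0,"tz":0,"jaw":0}]'; done
```

```text
time_s: 2.53
tool_pos: [0.503, -0.2721, 0.185]
tool_rot: [180.0, -0.0, -11.4]
force: [0.4, 0.4, 0.2]
grip_width: 0.0006
time_s: 2.7
tool_pos: [0.5025, -0.2741, 0.1847]
tool_rot: [180.0, -0.0, -11.4]
force: [0.4, -0.7, -0.4]
grip_width: 0.0003
time_s: 2.87
tool_pos: [0.5021, -0.2757, 0.1844]
tool_rot: [-180.0, 0.0, -11.4]
force: [-0.1, 1.1, -0.6]
grip_width: 0.0005
```

```bash
python3 -m pendant '[{"rx":0,"ry":0,"rz":0,"tx":0,"ty":2,"tz":0,"jaw":0},{"rx":0,"ry":0,"rz":0,"tx":0,"ty":0,"tz":0,"jaw":0}]';python3 -m pendant '[{"rx":0,"ry":0,"rz":0,"tx":0,"ty":2,"tz":0,"jaw":0},{"rx":0,"ry":0,"rz":0,"tx":0,"ty":0,"tz":0,"jaw":0}]'
python3 - <<'E'
from plan import *
c=grab("top");np.savez("t2.npz",**c);b=(365,180,495,275)
cv2.imwrite(f"pics/top2.png",cv2.resize(c["img"][b[1]:b[3],b[0]:b[2],::-1],None,fx=5,fy=5,interpolation=cv2.INTER_CUBIC))
E
```

```text
time_s: 3.03
tool_pos: [0.5016, -0.2778, 0.1844]
tool_rot: [-180.0, 0.0, -11.4]
force: [0.2, 0.5, 0.1]
grip_width: 0.0003
time_s: 3.2
tool_pos: [0.5011, -0.28, 0.1844]
tool_rot: [180.0, 0.0, -11.4]
force: [-0.5, 0.3, 0.1]
grip_width: 0.0005
```

View pics/top2.png

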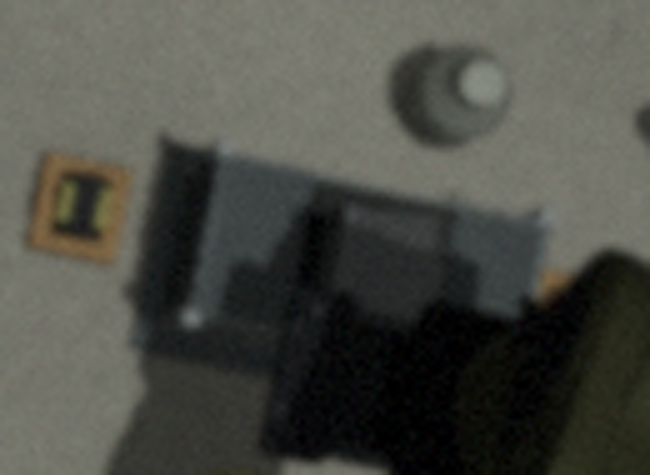

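```bash
python3 -m pendant '[{"rx":0,"ry":0,"rz":0,"tx":0,"ty":1.5,"tz":0,"jaw":0},{"rx":0,"ry":0,"rz":0,"tx":0,"ty":0,"tz":0,"jaw":0}]';python3 -m pendant '[{"rx":0,"ry":0,"rz":0,"tx":0,"ty":1.5,"tz":0,"jaw":0},{"rx":0,"ry":0,"rz":0,"tx":0,"ty":0,"tz":0,"jaw":0}]'; python3 -m pendant '[{"rx":0,"ry":0,"rz":0,"tx":0,"ty":1.5,"tz":0,"jaw":0},{"rx":0,"ry":0,"rz":0,"tx":0,"ty":0,"tz":0,"jaw":0}]'
```

```text
time_s: 3.42
tool_pos: [0.5011, -0.2804, 0.1845]
tool_rot: [-179.9, 0.0, -11.4]
force: [-0.0, 3.2, -0.7]
grip_width: 0.0007
time_s: 3.58
tool_pos: [0.5011, -0.2807, 0.1844]
tool_rot: [-179.8, 0.0, -11.3]
force: [1.0, 5.6, 0.2]
grip_width: 0.0006
time_s: 3.75
tool_pos: [0.5011, -0.2807, 0.1844]
tool_rot: [-179.7, 0.1, -11.3]
force: [0.2, 7.2, 1.3]
grip_width: 0.0005
```

```bash
python3 -m pendant '[{"rx":0,"ry":0,"rz":0,"tx":0,"ty":-16,"tz":0,"jaw":0},{"rx":0,"ry":0,"rz":0,"tx":0,"ty":0,"tz":-30,"jaw":0},{"rx":0,"ry":0,"rz":-6.2,"tx":0,"ty":0,"tz":-30,"jaw":45},{"rx":0,"ry":0,"rz":-6.2,"tx":0,"ty":0,"tz":0,"jaw":45},{"rx":0,"ry":0,"rz":0,"tx":0,"ty":0,"tz":0,"jaw":45}]'; python3 -c "
from plan import *
go((.598,.222),1,.10)"
```

```text
time_s: 4.17
tool_pos: [0.5046, -0.27, 0.2471]
tool_rot: [179.8, -0.2, 1.1]
force: [0.6, 0.2, -0.2]
grip_width: 0.0133
t 4.17 pos [ 0.5046 -0.27    0.2471] rot [179.77  -0.22   1.11] F [ 0.6  0.2 -0.2] w 0.0133
shift now-axes [ 102.4 -490.6  145.6]
rotvec [ 0.23 -0.22  0.1 ] shift in final axes [ 102.  -490.3  147.1]
```

```bash
python3 -m pendant '[{"rx":0,"ry":0,"rz":0,"tx":7.3,"ty":-35,"tz":0,"jaw":45},{"rx":0,"ry":0,"rz":0,"tx":7.3,"ty":-35,"tz":0,"jaw":45},{"rx":0,"ry":0,"rz":0,"tx":7.3,"ty":-35,"tz":0,"jaw":45},{"rx":0,"ry":0,"rz":0,"tx":7.3,"ty":-35,"tz":0,"jaw":45},{"rx":0,"ry":0,"rz":0,"tx":7.3,"ty":-35,"tz":0,"jaw":45},{"rx":0,"ry":0,"rz":0,"tx":7.3,"ty":-35,"tz":0,"jaw":45},{"rx":0,"ry":0,"rz":0,"tx":7.3,"ty":-35,"tz":0,"jaw":45},{"rx":0,"ry":0,"rz":0,"tx":7.3,"ty":-35,"tz":20,"jaw":45},{"rx":0,"ry":0,"rz":0,"tx":7.3,"ty":-35,"tz":20,"jaw":45},{"rx":0,"ry":0,"rz":0,"tx":7.3,"ty":-35,"tz":20,"jaw":45},{"rx":0,"ry":0,"rz":0,"tx":7.3,"ty":-35,"tz":20,"jaw":45},{"rx":0,"ry":0,"rz":0,"tx":7.3,"ty":-35,"tz":20,"jaw":45},{"rx":0,"ry":0,"rz":0,"tx":7.3,"ty":-35,"tz":20,"jaw":45},{"rx":0,"ry":0,"rz":0,"tx":7.3,"ty":-35,"tz":20,"jaw":45},{"rx":0,"ry":0,"rz":0,"tx":0,"ty":0,"tz":0,"jaw":45}]'
python3 - <<'E'
from plan import *
go((.598,.222),1,.022)
c=grab("top");np.savez("t3.npz",**c);b=(365,180,495,275)
i=c["img"][...,::-1]
cv2.imwrite(f"pics/top3.png",np.hstack([cv2.resize(i[180:275,365:495],(390,285)),cv2.resize(i[185:280,185:315],(390,285))]))
W=cloud(c);x,y,z=W[...,0],W[...,1],W[...,2]
m=(x>.45)&(x<.54)&(y>-.36)&(y<-.2)&(z>.165)&(z<.21);q=W[m];p=q.mean(0);a=np.radians(YAW)
print("knob",len(q),p, (p[:2]-C)@[np.cos(a),np.sin(a)],(p[:2]-C)@[-np.sin(a),np.cos(a)])
E
```

```text
time_s: 5.42
tool_pos: [0.5928, 0.2312, 0.0986]
tool_rot: [-179.8, 0.5, 1.4]
force: [-1.0, 0.4, -0.1]
grip_width: 0.0448
t 5.42 pos [0.5928 0.2312 0.0986] rot [-179.77    0.49    1.36] F [-1.   0.4 -0.1] w 0.0448
shift now-axes [ 5.6  9.6 76.6]
rotvec [-0.23  0.49  0.36] shift in final axes [ 5.   9.3 76.6]
knob 78 [ 0.49645948 -0.29613168  0.18496512] -0.06355634634281769 -0.06191557735074372
```

View pics/top3.png

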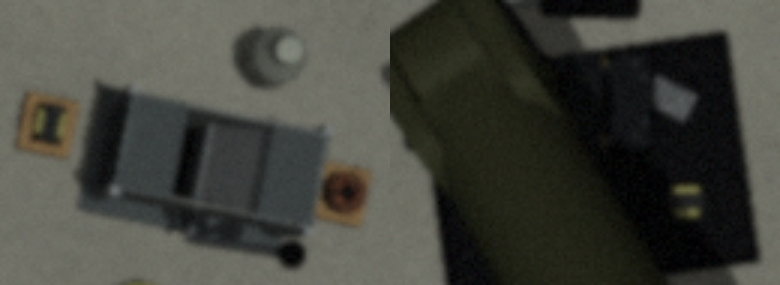

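The knob is now 62 mm to the right, so it is at the + stop and parts will go left. Next I'll let the arm settle over transformer A.

```bash
python3 -c "
from plan import *
go((.598,.222),1,.022)"; python3 -m pendant '[{"rx":0,"ry":0,"rz":0,"tx":0,"ty":0,"tz":0,"jaw":45},{"rx":0,"ry":0,"rz":0,"tx":0,"ty":0,"tz":0,"jaw":45}]';python3 -c "
from plan import *
go((.598,.222),1,.022)"
```

```text
t 5.47 pos [0.594  0.2274 0.1003] rot [-179.94    0.4     1.24] F [-0.3  0.4  0.2] w 0.0451
shift now-axes [ 4.4  5.5 78.3]
rotvec [-0.06  0.4   0.24] shift in final axes [ 3.9  5.4 78.3]
time_s: 5.63
tool_pos: [0.5979, 0.2211, 0.1043]
tool_rot: [179.9, -0.0, 0.8]
force: [0.2, -0.1, 0.5]
grip_width: 0.0448
t 5.63 pos [0.5979 0.2211 0.1043] rot [ 1.799e+02 -1.000e-02  7.900e-01] F [ 0.2 -0.1  0.5] w 0.0448
shift now-axes [ 0.1 -1.1 82.3]
rotvec [ 0.1  -0.01 -0.21] shift in final axes [ 0.1 -0.9 82.3]
```

```bash
python3 -m pendant '[{"rx":0,"ry":0,"rz":0,"tx":0,"ty":0,"tz":25,"jaw":45},{"rx":0,"ry":0,"rz":0,"tx":0,"ty":0,"tz":25,"jaw":45},{"rx":0,"ry":0,"rz":0,"tx":0,"ty":0,"tz":18,"jaw":45},{"rx":0,"ry":0,"rz":0,"tx":0,"ty":0,"tz":10,"jaw":45},{"rx":0,"ry":0,"rz":0,"tx":0,"ty":0,"tz":4,"jaw":45},{"rx":0,"ry":0,"rz":0,"tx":0,"ty":0,"tz":0,"jaw":45},{"rx":0,"ry":0,"rz":0,"tx":0,"ty":0,"tz":0,"jaw":45}]' 20; python3 -m pendant '[{"rx":0,"ry":0,"rz":0,"tx":0,"ty":0,"tz":0,"jaw":10},{"rx":0,"ry":0,"rz":0,"tx":0,"ty":0,"tz":0,"jaw":10},{"rx":0,"ry":0,"rz":0,"tx":0,"ty":0,"tz":0,"jaw":10},{"rx":0,"ry":0,"rz":0,"tx":0,"ty":0,"tz":0,"jaw":10},{"rx":0,"ry":0,"rz":0,"tx":0,"ty":0,"tz":0,"jaw":10},{"rx":0,"ry":0,"rz":0,"tx":0,"ty":0,"tz":0,"jaw":10}]' 20
```

```text
time_s: 6.22
tool_pos: [0.5984, 0.2228, 0.0238]
tool_rot: [-180.0, -0.1, 0.9]
force: [0.4, 0.1, 0.4]
grip_width: 0.0453
time_s: 6.72
tool_pos: [0.5978, 0.2231, 0.0232]
tool_rot: [180.0, -0.1, 1.0]
force: [-0.2, -1.0, 3.4]
grip_width: 0.0257
```

```bash
python3 -m pendant '[{"rx":0,"ry":0,"rz":0,"tx":0,"ty":0,"tz":-20,"jaw":10},{"rx":0,"ry":0,"rz":0,"tx":0,"ty":0,"tz":-36,"jaw":10},{"rx":0,"ry":0,"rz":0,"tx":0,"ty":0,"tz":-36,"jaw":10},{"rx":0,"ry":0,"rz":0,"tx":0,"ty":0,"tz":-36,"jaw":10},{"rx":0,"ry":0,"rz":0,"tx":0,"ty":0,"tz":-36,"jaw":10},{"rx":0,"ry":0,"rz":0,"tx":0,"ty":0,"tz":-36,"jaw":10},{"rx":0,"ry":0,"rz":6.2,"tx":0,"ty":0,"tz":0,"jaw":10},{"rx":0,"ry":0,"rz":6.2,"tx":0,"ty":0,"tz":0,"jaw":10},{"rx":0,"ry":0,"rz":0,"tx":0,"ty":0,"tz":0,"jaw":10}]'
python3 - <<'E'
from plan import *
go(C,YAW,.225)
E
```

```text
time_s: 7.47
tool_pos: [0.5974, 0.2233, 0.223]
tool_rot: [-180.0, -0.0, -11.6]
force: [-0.1, -0.5, -1.0]
grip_width: 0.0257
t 7.47 pos [0.5974 0.2233 0.223 ] rot [-1.800e+02 -5.000e-02 -1.157e+01] F [-0.1 -0.5 -1. ] w 0.0257
shift now-axes [ 68.7 467.   -2. ]
rotvec [-0.   -0.05 -0.17] shift in final axes [ 67.3 467.2  -2. ]
```

```bash
python3 -m pendant '[{"rx":0,"ry":0,"rz":0,"tx":4.8,"ty":33.4,"tz":0,"jaw":10},{"rx":0,"ry":0,"rz":0,"tx":4.8,"ty":33.4,"tz":0,"jaw":10},{"rx":0,"ry":0,"rz":0,"tx":4.8,"ty":33.4,"tz":0,"jaw":10},{"rx":0,"ry":0,"rz":0,"tx":4.8,"ty":33.4,"tz":0,"jaw":10},{"rx":0,"ry":0,"rz":0,"tx":4.8,"ty":33.4,"tz":0,"jaw":10},{"rx":0,"ry":0,"rz":0,"tx":4.8,"ty":33.4,"tz":0,"jaw":10},{"rx":0,"ry":0,"rz":0,"tx":4.8,"ty":33.4,"tz":0,"jaw":10},{"rx":0,"ry":0,"rz":0,"tx":4.8,"ty":33.4,"tz":0,"jaw":10},{"rx":0,"ry":0,"rz":0,"tx":4.8,"ty":33.4,"tz":0,"jaw":10},{"rx":0,"ry":0,"rz":0,"tx":4.8,"ty":33.4,"tz":0,"jaw":10},{"rx":0,"ry":0,"rz":0,"tx":4.8,"ty":33.4,"tz":0,"jaw":10},{"rx":0,"ry":0,"rz":0,"tx":4.8,"ty":33.4,"tz":0,"jaw":10},{"rx":0,"ry":0,"rz":0,"tx":4.8,"ty":33.4,"tz":0,"jaw":10},{"rx":0,"ry":0,"rz":0,"tx":4.8,"ty":33.4,"tz":0,"jaw":10},{"rx":0,"ry":0,"rz":0,"tx":0,"ty":0,"tz":0,"jaw":10},{"rx":0,"ry":0,"rz":0,"tx":0,"ty":0,"tz":0,"jaw":10},{"rx":0,"ry":0,"rz":0,"tx":0,"ty":0,"tz":0,"jaw":10}]'
python3 - <<'E'
from plan import *
go(C,YAW,.172)
c=grab("side");i=c["img"][...,::-1]
cv2.imwrite("pics/side4.png",cv2.resize(i[110:285,270:430],None,fx=3.4,fy=3.4))
E
```

```text
time_s: 8.88
tool_pos: [0.5705, -0.2475, 0.2216]
tool_rot: [-179.9, 0.1, -11.3]
force: [0.2, 1.8, -0.7]
grip_width: 0.0259
t 8.88 pos [ 0.5705 -0.2475  0.2216] rot [-1.7992e+02  9.0000e-02 -1.1290e+01] F [ 0.2  1.8 -0.7] w 0.0259
shift now-axes [ 0.7  0.4 49.6]
rotvec [-0.08  0.09  0.11] shift in final axes [ 0.6  0.4 49.6]
```

View pics/side4.png

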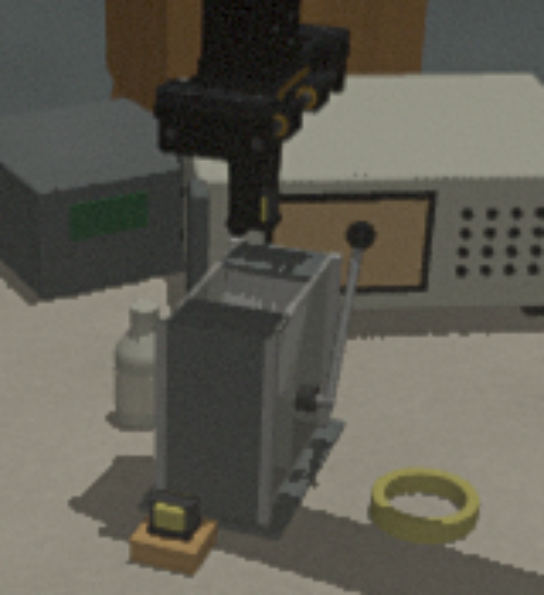

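```bash
python3 -m pendant '[{"rx":0,"ry":0,"rz":0,"tx":0,"ty":0,"tz":24,"jaw":10},{"rx":0,"ry":0,"rz":0,"tx":0,"ty":0,"tz":22,"jaw":10},{"rx":0,"ry":0,"rz":0,"tx":0,"ty":0,"tz":0,"jaw":10},{"rx":0,"ry":0,"rz":0,"tx":0,"ty":0,"tz":0,"jaw":45},{"rx":0,"ry":0,"rz":0,"tx":0,"ty":0,"tz":0,"jaw":45},{"rx":0,"ry":0,"rz":0,"tx":0,"ty":0,"tz":0,"jaw":45},{"rx":0,"ry":0,"rz":0,"tx":0,"ty":0,"tz":0,"jaw":45},{"rx":0,"ry":0,"rz":0,"tx":0,"ty":0,"tz":-25,"jaw":45},{"rx":0,"ry":0,"rz":0,"tx":0,"ty":0,"tz":-25,"jaw":45},{"rx":0,"ry":0,"rz":0,"tx":0,"ty":0,"tz":0,"jaw":45}]'
python3 - <<'E'
from plan import *
go((.521,.122),-87,.225)
go((.521,.122),93,.225)
c=grab("side");i=c["img"][...,::-1]
cv2.imwrite("pics/side5.png",cv2.resize(i[110:285,270:430],None,fx=3.4,fy=3.4))
T=dict(np.load("top0.npz"));i=T["img"][235:270,268:302]
cv2.imwrite("pics/B.png",cv2.resize(i[...,::-1],None,fx=14,fy=14,interpolation=cv2.INTER_CUBIC))
print(env.get_obs()["qpos"].round(0))
m=(i[...,0].astype(int)-i[...,2]>20);yy,xx=np.nonzero(m)
W=cloud(T)[235:270,268:302]
q=W[m];print(len(q),q.mean(0),cv2.minAreaRect((q[:,:2]*1000).astype(np.float32)))
E
```

```text
time_s: 9.77
tool_pos: [0.5736, -0.2493, 0.2332]
tool_rot: [179.9, -0.6, -11.4]
force: [0.6, -0.3, 1.4]
grip_width: 0.0444
t 9.77 pos [ 0.5736 -0.2493  0.2332] rot [179.87  -0.57 -11.41] F [ 0.6 -0.3  1.4] w 0.0444
shift now-axes [-125.1 -353.6    6.2]
rotvec [-0.27 -0.58 75.58] shift in final axes [-373.6   33.1    8.2]
t 9.77 pos [ 0.5736 -0.2493  0.2332] rot [179.87  -0.57 -11.41] F [ 0.6 -0.3  1.4] w 0.0444
shift now-axes [-125.1 -353.6    6.2]
rotvec [   0.62   -0.29 -104.41] shift in final axes [373.6 -33.1   8.2]
[ 38.  16. -21.  87.   6.  77. -85.]
49 [0.52092896 0.12333237 0.02564418] ((520.721435546875, 124.94512939453125), (25.47438621520996, 22.26103973388672), 0.8023111820220947)
```

View pics/side5.png

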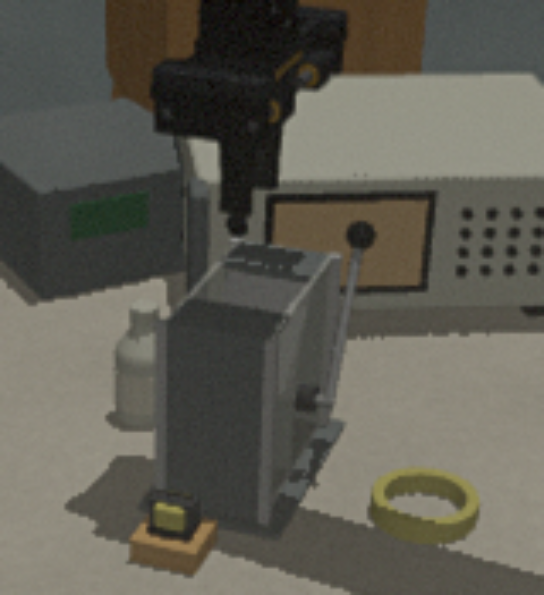

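View pics/B.png

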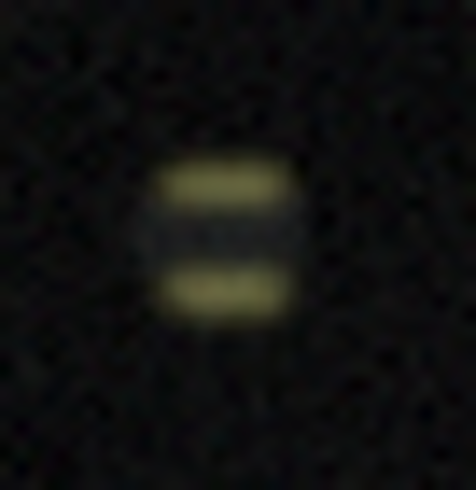

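```bash
python3 -m pendant '[{"rx":0,"ry":0,"rz":-6.8,"tx":0,"ty":0,"tz":0,"jaw":45},{"rx":0,"ry":0,"rz":-6.8,"tx":0,"ty":0,"tz":0,"jaw":45},{"rx":0,"ry":0,"rz":-6.8,"tx":0,"ty":0,"tz":0,"jaw":45},{"rx":0,"ry":0,"rz":-6.8,"tx":0,"ty":0,"tz":0,"jaw":45},{"rx":0,"ry":0,"rz":-6.8,"tx":0,"ty":0,"tz":0,"jaw":45},{"rx":0,"ry":0,"rz":-6.8,"tx":0,"ty":0,"tz":0,"jaw":45},{"rx":0,"ry":0,"rz":-6.8,"tx":0,"ty":0,"tz":0,"jaw":45},{"rx":0,"ry":0,"rz":-6.8,"tx":0,"ty":0,"tz":0,"jaw":45},{"rx":0,"ry":0,"rz":-6.8,"tx":0,"ty":0,"tz":0,"jaw":45},{"rx":0,"ry":0,"rz":-6.8,"tx":0,"ty":0,"tz":0,"jaw":45},{"rx":0,"ry":0,"rz":-6.8,"tx":0,"ty":0,"tz":0,"jaw":45},{"rx":0,"ry":0,"rz":-6.8,"tx":0,"ty":0,"tz":0,"jaw":45},{"rx":0,"ry":0,"rz":-6.8,"tx":0,"ty":0,"tz":0,"jaw":45},{"rx":0,"ry":0,"rz":-6.8,"tx":0,"ty":0,"tz":0,"jaw":45},{"rx":0,"ry":0,"rz":-6.2,"tx":0,"ty":0,"tz":0,"jaw":45},{"rx":0,"ry":0,"rz":0,"tx":0,"ty":0,"tz":0,"jaw":45},{"rx":0,"ry":0,"rz":0,"tx":0,"ty":0,"tz":0,"jaw":45}]'
python3 - <<'E'
from plan import *
go((.5215,.1225),90,.100)
E
```

```text
time_s: 11.23
tool_pos: [0.5705, -0.2485, 0.2264]
tool_rot: [-180.0, -0.0, 89.8]
force: [0.5, -1.2, -0.4]
grip_width: 0.0453
t 11.23 pos [ 0.5705 -0.2485  0.2264] rot [-179.99   -0.     89.81] F [ 0.5 -1.2 -0.4] w 0.0453
shift now-axes [370.8 -50.2 126.4]
rotvec [-0.01 -0.   -0.19] shift in final axes [371.  -49.  126.4]
```

```bash
python3 -m pendant '[{"rx":0,"ry":0,"rz":0,"tx":30.9,"ty":-4.2,"tz":0,"jaw":45},{"rx":0,"ry":0,"rz":0,"tx":30.9,"ty":-4.2,"tz":0,"jaw":45},{"rx":0,"ry":0,"rz":0,"tx":30.9,"ty":-4.2,"tz":0,"jaw":45},{"rx":0,"ry":0,"rz":0,"tx":30.9,"ty":-4.2,"tz":0,"jaw":45},{"rx":0,"ry":0,"rz":0,"tx":30.9,"ty":-4.2,"tz":0,"jaw":45},{"rx":0,"ry":0,"rz":0,"tx":30.9,"ty":-4.2,"tz":0,"jaw":45},{"rx":0,"ry":0,"rz":0,"tx":30.9,"ty":-4.2,"tz":0,"jaw":45},{"rx":0,"ry":0,"rz":0,"tx":30.9,"ty":-4.2,"tz":25,"jaw":45},{"rx":0,"ry":0,"rz":0,"tx":30.9,"ty":-4.2,"tz":25,"jaw":45},{"rx":0,"ry":0,"rz":0,"tx":30.9,"ty":-4.2,"tz":25,"jaw":45},{"rx":0,"ry":0,"rz":0,"tx":30.9,"ty":-4.2,"tz":25,"jaw":45},{"rx":0,"ry":0,"rz":0,"tx":30.9,"ty":-4.2,"tz":25,"jaw":45},{"rx":0,"ry":0,"rz":0,"tx":0,"ty":0,"tz":0,"jaw":45},{"rx":0,"ry":0,"rz":0,"tx":0,"ty":0,"tz":0,"jaw":45},{"rx":0,"ry":0,"rz":0,"tx":0,"ty":0,"tz":0,"jaw":45}]'
python3 - <<'E'
from plan import *
go((.5215,.1225),90,.023)
E
```

```text
time_s: 12.48
tool_pos: [0.5207, 0.122, 0.1017]
tool_rot: [180.0, 0.0, 89.9]
force: [0.1, -0.7, 0.4]
grip_width: 0.0452
t 12.48 pos [0.5207 0.122  0.1017] rot [1.7999e+02 3.0000e-02 8.9900e+01] F [ 0.1 -0.7  0.4] w 0.0452
shift now-axes [ 0.6  0.8 78.7]
rotvec [ 0.01  0.03 -0.1 ] shift in final axes [ 0.5  0.8 78.7]
```

```bash
python3 -m pendant '[{"rx":0,"ry":0,"rz":0,"tx":0,"ty":0,"tz":25,"jaw":45},{"rx":0,"ry":0,"rz":0,"tx":0,"ty":0,"tz":25,"jaw":45},{"rx":0,"ry":0,"rz":0,"tx":0,"ty":0,"tz":16,"jaw":45},{"rx":0,"ry":0,"rz":0,"tx":0,"ty":0,"tz":9,"jaw":45},{"rx":0,"ry":0,"rz":0,"tx":0,"ty":0,"tz":3.5,"jaw":45},{"rx":0,"ry":0,"rz":0,"tx":0,"ty":0,"tz":0,"jaw":45},{"rx":0,"ry":0,"rz":0,"tx":0,"ty":0,"tz":0,"jaw":45},{"rx":0,"ry":0,"rz":0,"tx":0,"ty":0,"tz":0,"jaw":10},{"rx":0,"ry":0,"rz":0,"tx":0,"ty":0,"tz":0,"jaw":10},{"rx":0,"ry":0,"rz":0,"tx":0,"ty":0,"tz":0,"jaw":10},{"rx":0,"ry":0,"rz":0,"tx":0,"ty":0,"tz":0,"jaw":10},{"rx":0,"ry":0,"rz":0,"tx":0,"ty":0,"tz":0,"jaw":10},{"rx":0,"ry":0,"rz":0,"tx":0,"ty":0,"tz":0,"jaw":10}]' 20; python3 -m pendant '[{"rx":0,"ry":0,"rz":0,"tx":0,"ty":0,"tz":-20,"jaw":10},{"rx":0,"ry":0,"rz":0,"tx":0,"ty":0,"tz":-36,"jaw":10},{"rx":0,"ry":0,"rz":0,"tx":0,"ty":0,"tz":-36,"jaw":10},{"rx":0,"ry":0,"rz":0,"tx":0,"ty":0,"tz":-36,"jaw":10},{"rx":0,"ry":0,"rz":0,"tx":0,"ty":0,"tz":-36,"jaw":10},{"rx":0,"ry":0,"rz":5.8,"tx":0,"ty":0,"tz":-36,"jaw":10},{"rx":0,"ry":0,"rz":5.6,"tx":0,"ty":0,"tz":0,"jaw":10},{"rx":0,"ry":0,"rz":0,"tx":0,"ty":0,"tz":0,"jaw":10},{"rx":0,"ry":0,"rz":0,"tx":0,"ty":0,"tz":0,"jaw":10}]'; python3 -c "
from plan import *
go(C,78.6,.225)"
```

```text
time_s: 13.57
tool_pos: [0.5208, 0.1223, 0.0236]
tool_rot: [179.9, 0.0, 90.0]
force: [-0.6, -1.0, 3.4]
grip_width: 0.0256
time_s: 14.32
tool_pos: [0.5198, 0.1221, 0.2225]
tool_rot: [-180.0, 0.0, 78.7]
force: [-0.7, -0.5, -1.3]
grip_width: 0.0258
t 14.32 pos [0.5198 0.1221 0.2225] rot [-1.7996e+02  5.0000e-02  7.8740e+01] F [-0.7 -0.5 -1.3] w 0.0258
shift now-axes [-353.   122.4   -2.3]
rotvec [-0.04  0.05  0.14] shift in final axes [-352.7  123.3   -2.5]
```

```bash
python3 -m pendant '[{"rx":0,"ry":0,"rz":0,"tx":-29.4,"ty":10.2,"tz":0,"jaw":10},{"rx":0,"ry":0,"rz":0,"tx":-29.4,"ty":10.2,"tz":0,"jaw":10},{"rx":0,"ry":0,"rz":0,"tx":-29.4,"ty":10.2,"tz":0,"jaw":10},{"rx":0,"ry":0,"rz":0,"tx":-29.4,"ty":10.2,"tz":0,"jaw":10},{"rx":0,"ry":0,"rz":0,"tx":-29.4,"ty":10.2,"tz":0,"jaw":10},{"rx":0,"ry":0,"rz":0,"tx":-29.4,"ty":10.2,"tz":0,"jaw":10},{"rx":0,"ry":0,"rz":0,"tx":-29.4,"ty":10.2,"tz":0,"jaw":10},{"rx":0,"ry":0,"rz":0,"tx":-29.4,"ty":10.2,"tz":0,"jaw":10},{"rx":0,"ry":0,"rz":0,"tx":-29.4,"ty":10.2,"tz":0,"jaw":10},{"rx":0,"ry":0,"rz":0,"tx":-29.4,"ty":10.2,"tz":0,"jaw":10},{"rx":0,"ry":0,"rz":0,"tx":-29.4,"ty":10.2,"tz":0,"jaw":10},{"rx":0,"ry":0,"rz":0,"tx":-29.4,"ty":10.2,"tz":0,"jaw":10},{"rx":0,"ry":0,"rz":0,"tx":0,"ty":0,"tz":0,"jaw":10},{"rx":0,"ry":0,"rz":0,"tx":0,"ty":0,"tz":0,"jaw":10},{"rx":0,"ry":0,"rz":0,"tx":0,"ty":0,"tz":0,"jaw":10}]'
python3 - <<'E'
from plan import *
go(C,78.6,.176)
c=grab("side");i=c["img"][...,::-1]
cv2.imwrite("pics/side6.png",cv2.resize(i[110:285,270:430],None,fx=3.4,fy=3.4))
E
```

```text
time_s: 15.57
tool_pos: [0.5697, -0.2466, 0.2209]
tool_rot: [-179.8, -0.1, 78.7]
force: [0.3, 1.0, -0.2]
grip_width: 0.026
t 15.57 pos [ 0.5697 -0.2466  0.2209] rot [-1.798e+02 -1.200e-01  7.870e+01] F [ 0.3  1.  -0.2] w 0.026
shift now-axes [-1.2  1.7 44.9]
rotvec [-0.2  -0.12  0.1 ] shift in final axes [-1.1  1.5 44.9]
```

View pics/side6.png

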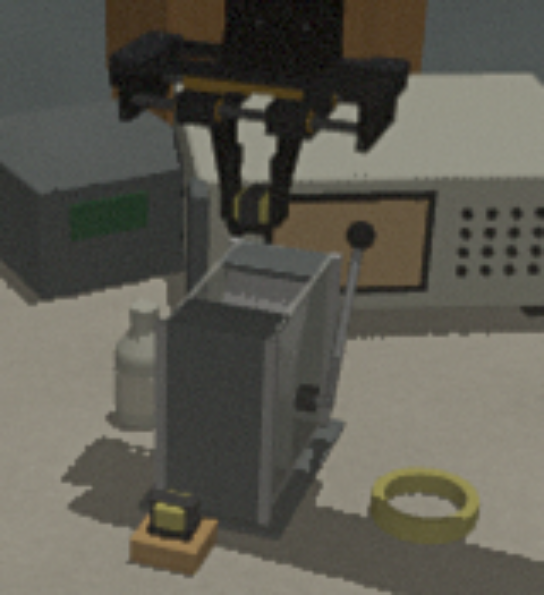

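```bash
python3 -m pendant '[{"rx":0,"ry":0,"rz":0,"tx":0,"ty":1,"tz":24,"jaw":10},{"rx":0,"ry":0,"rz":0,"tx":0,"ty":0,"tz":21,"jaw":10},{"rx":0,"ry":0,"rz":0,"tx":0,"ty":0,"tz":0,"jaw":10},{"rx":0,"ry":0,"rz":0,"tx":0,"ty":0,"tz":0,"jaw":45},{"rx":0,"ry":0,"rz":0,"tx":0,"ty":0,"tz":0,"jaw":45},{"rx":0,"ry":0,"rz":0,"tx":0,"ty":0,"tz":0,"jaw":45},{"rx":0,"ry":0,"rz":0,"tx":0,"ty":0,"tz":0,"jaw":45},{"rx":0,"ry":0,"rz":0,"tx":0,"ty":0,"tz":-25,"jaw":45},{"rx":0,"ry":0,"rz":0,"tx":0,"ty":0,"tz":-35,"jaw":45},{"rx":0,"ry":0,"rz":0,"tx":0,"ty":0,"tz":0,"jaw":0},{"rx":0,"ry":0,"rz":0,"tx":0,"ty":0,"tz":0,"jaw":0}]'
python3 - <<'E'
from plan import *
go(s2w(-.062,-.10),78.6,.236)
c=grab("side");i=c["img"][...,::-1]
cv2.imwrite("pics/side7.png",cv2.resize(i[110:285,270:430],None,fx=3.4,fy=3.4))
E
```

```text
time_s: 16.53
tool_pos: [0.5733, -0.2482, 0.2417]
tool_rot: [179.6, 0.1, 78.6]
force: [1.1, 1.0, -1.0]
grip_width: 0.0379
t 16.53 pos [ 0.5733 -0.2482  0.2417] rot [1.7964e+02 1.0000e-01 7.8590e+01] F [ 1.1  1.  -1. ] w 0.0379
shift now-axes [-100.3  -64.3    5.5]
rotvec [ 0.36  0.1  -0.01] shift in final axes [-100.3  -64.3    5.7]
```

View pics/side7.png

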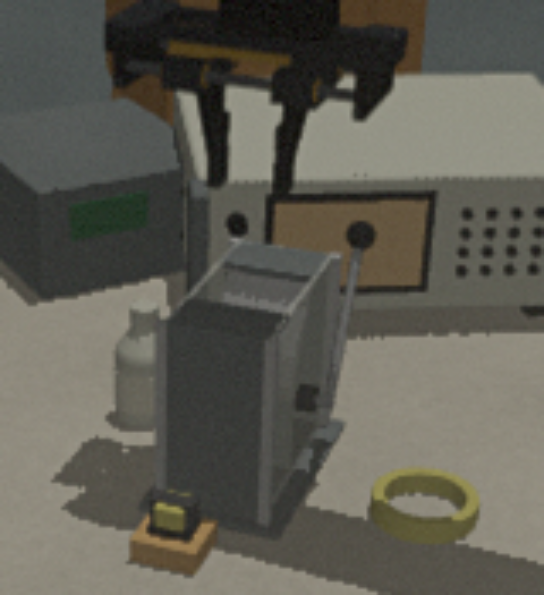

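```bash
python3 -m pendant '[{"rx":0,"ry":0,"rz":0,"tx":-25,"ty":-16,"tz":0,"jaw":0},{"rx":0,"ry":0,"rz":0,"tx":-25,"ty":-16,"tz":0,"jaw":0},{"rx":0,"ry":0,"rz":0,"tx":-25,"ty":-16,"tz":0,"jaw":0},{"rx":0,"ry":0,"rz":0,"tx":-25,"ty":-16,"tz":0,"jaw":0},{"rx":0,"ry":0,"rz":0,"tx":0,"ty":0,"tz":0,"jaw":0},{"rx":0,"ry":0,"rz":0,"tx":0,"ty":0,"tz":0,"jaw":0}]'
python3 - <<'E'
from plan import *
go(s2w(-.062,.03),78.6,.184)
c=grab("top");i=c["img"][...,::-1]
cv2.imwrite("pics/top7.png",cv2.resize(i[180:275,365:495],None,fx=5,fy=5,interpolation=cv2.INTER_CUBIC))
E
```

```text
time_s: 17.08
tool_pos: [0.4868, -0.3353, 0.2371]
tool_rot: [-179.9, 0.0, 78.3]
force: [-0.2, -0.0, -0.6]
grip_width: 0.0021
t 17.08 pos [ 0.4868 -0.3353  0.2371] rot [-1.7989e+02  1.0000e-02  7.8300e+01] F [-0.2 -0.  -0.6] w 0.0021
shift now-axes [132.2   2.7  53. ]
rotvec [-0.11  0.01 -0.3 ] shift in final axes [132.2   3.3  53.1]
```

View pics/top7.png

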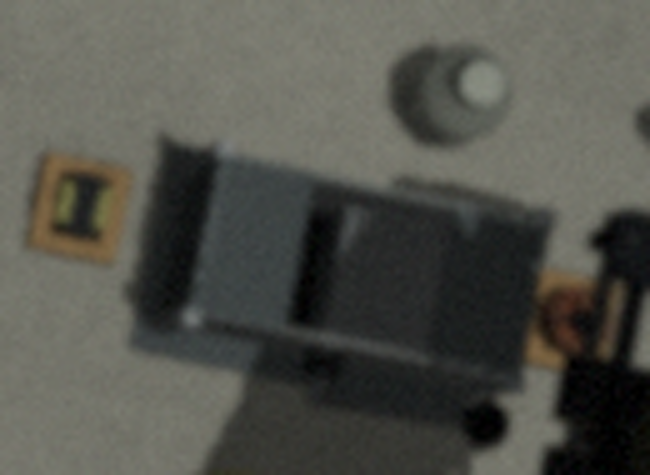

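The flap is clear and the knob is still at the right stop. Now I'll throw the lever left.

```bash
python3 -m pendant '[{"rx":0,"ry":0,"rz":0,"tx":0,"ty":3,"tz":27,"jaw":0},{"rx":0,"ry":0,"rz":0,"tx":0,"ty":0,"tz":26,"jaw":0},{"rx":0,"ry":0,"rz":0,"tx":0,"ty":0,"tz":0,"jaw":0},{"rx":0,"ry":0,"rz":0,"tx":10,"ty":0,"tz":0,"jaw":0},{"rx":0,"ry":0,"rz":0,"tx":10,"ty":0,"tz":0,"jaw":0},{"rx":0,"ry":0,"rz":0,"tx":14,"ty":0,"tz":0,"jaw":0},{"rx":0,"ry":0,"rz":0,"tx":14,"ty":0,"tz":0,"jaw":0},{"rx":0,"ry":0,"rz":0,"tx":14,"ty":0,"tz":0,"jaw":0},{"rx":0,"ry":0,"rz":0,"tx":14,"ty":0,"tz":0,"jaw":0},{"rx":0,"ry":0,"rz":0,"tx":14,"ty":0,"tz":0,"jaw":0},{"rx":0,"ry":0,"rz":0,"tx":14,"ty":0,"tz":0,"jaw":0},{"rx":0,"ry":0,"rz":0,"tx":14,"ty":0,"tz":0,"jaw":0},{"rx":0,"ry":0,"rz":0,"tx":14,"ty":0,"tz":0,"jaw":0},{"rx":0,"ry":0,"rz":0,"tx":0,"ty":0,"tz":0,"jaw":0},{"rx":0,"ry":0,"rz":0,"tx":0,"ty":0,"tz":0,"jaw":0}]'; python3 -m pendant '[{"rx":0,"ry":0,"rz":0,"tx":3,"ty":0,"tz":0,"jaw":0},{"rx":0,"ry":0,"rz":0,"tx":0,"ty":0,"tz":0,"jaw":0}]'; python3 -m pendant '[{"rx":0,"ry":0,"rz":0,"tx":2,"ty":0,"tz":0,"jaw":0},{"rx":0,"ry":0,"rz":0,"tx":0,"ty":0,"tz":0,"jaw":0}]'; python3 -c "
from plan import *
go(s2w(-.062,.0415),78.6,.184)"
```

```text
time_s: 18.38
tool_pos: [0.5184, -0.2031, 0.1851]
tool_rot: [180.0, -0.0, 78.7]
force: [-0.3, -0.7, -0.4]
grip_width: 0.0005
time_s: 18.55
tool_pos: [0.5187, -0.2016, 0.1851]
tool_rot: [180.0, -0.0, 78.5]
force: [-0.8, -0.9, 0.2]
grip_width: 0.0006
time_s: 18.72
tool_pos: [0.5191, -0.1997, 0.1851]
tool_rot: [180.0, -0.0, 78.5]
force: [-0.1, -0.4, 0.4]
grip_width: 0.0003
t 18.72 pos [ 0.5191 -0.1997  0.1851] rot [ 1.7999e+02 -1.0000e-02  7.8550e+01] F [-0.1 -0.4  0.4] w 0.0003
shift now-axes [ 4.5 -1.5  1.1]
rotvec [ 0.01 -0.01 -0.05] shift in final axes [ 4.5 -1.5  1.1]
```

```bash
python3 -m pendant '[{"rx":0,"ry":0,"rz":0,"tx":3,"ty":0,"tz":0,"jaw":0},{"rx":0,"ry":0,"rz":0,"tx":0,"ty":0,"tz":0,"jaw":0}]'; python3 -m pendant '[{"rx":0,"ry":0,"rz":0,"tx":2,"ty":0,"tz":0,"jaw":0},{"rx":0,"ry":0,"rz":0,"tx":0,"ty":0,"tz":0,"jaw":0}]';python3 -m pendant '[{"rx":0,"ry":0,"rz":0,"tx":2,"ty":0,"tz":0,"jaw":0},{"rx":0,"ry":0,"rz":0,"tx":0,"ty":0,"tz":0,"jaw":0}]'; python3 -m pendant '[{"rx":0,"ry":0,"rz":0,"tx":1.5,"ty":0,"tz":0,"jaw":0},{"rx":0,"ry":0,"rz":0,"tx":0,"ty":0,"tz":0,"jaw":0}]'
```

```text
time_s: 18.88
tool_pos: [0.5191, -0.1991, 0.1851]
tool_rot: [180.0, 0.2, 78.5]
force: [-0.7, -3.8, -0.8]
grip_width: 0.0001
time_s: 19.05
tool_pos: [0.5192, -0.1988, 0.1851]
tool_rot: [180.0, 0.3, 78.4]
force: [-0.6, -6.9, -1.3]
grip_width: 0.0002
time_s: 19.22
tool_pos: [0.5192, -0.1987, 0.1851]
tool_rot: [180.0, 0.4, 78.3]
force: [-1.6, -11.0, 0.8]
grip_width: 0.0002
time_s: 19.38
tool_pos: [0.5193, -0.1984, 0.1852]
tool_rot: [179.9, 0.5, 78.3]
force: [-1.3, -13.0, -0.9]
grip_width: 0.0004
```

```bash
python3 -m pendant '[{"rx":0,"ry":0,"rz":0,"tx":-22,"ty":0,"tz":0,"jaw":0},{"rx":0,"ry":0,"rz":0,"tx":0,"ty":0,"tz":-30,"jaw":0},{"rx":0,"ry":0,"rz":6.3,"tx":0,"ty":0,"tz":-30,"jaw":52},{"rx":0,"ry":0,"rz":6.3,"tx":0,"ty":0,"tz":0,"jaw":52},{"rx":0,"ry":0,"rz":6.3,"tx":0,"ty":0,"tz":0,"jaw":52},{"rx":0,"ry":0,"rz":6.3,"tx":0,"ty":0,"tz":0,"jaw":52},{"rx":0,"ry":0,"rz":6.3,"tx":0,"ty":0,"tz":0,"jaw":52},{"rx":0,"ry":0,"rz":6.3,"tx":0,"ty":0,"tz":0,"jaw":52},{"rx":0,"ry":0,"rz":6,"tx":0,"ty":0,"tz":0,"jaw":52},{"rx":0,"ry":0,"rz":0,"tx":0,"ty":0,"tz":0,"jaw":52},{"rx":0,"ry":0,"rz":0,"tx":0,"ty":0,"tz":0,"jaw":52}]'
python3 - <<'E'
from plan import *
go((.584,.2948),35,.100)
E
```

```text
time_s: 20.3
tool_pos: [0.5164, -0.2125, 0.245]
tool_rot: [-180.0, -0.0, 35.0]
force: [-0.7, 0.1, 0.3]
grip_width: 0.0493
t 20.3 pos [ 0.5164 -0.2125  0.245 ] rot [-1.7999e+02 -1.0000e-02  3.4950e+01] F [-0.7  0.1  0.3] w 0.0493
shift now-axes [ 346.1 -377.   145.1]
rotvec [-0.01 -0.01 -0.05] shift in final axes [ 346.4 -376.8  145. ]
```

```bash
python3 -m pendant '[{"rx":0,"ry":0,"rz":0,"tx":23.1,"ty":-25.1,"tz":0,"jaw":52},{"rx":0,"ry":0,"rz":0,"tx":23.1,"ty":-25.1,"tz":0,"jaw":52},{"rx":0,"ry":0,"rz":0,"tx":23.1,"ty":-25.1,"tz":0,"jaw":52},{"rx":0,"ry":0,"rz":0,"tx":23.1,"ty":-25.1,"tz":0,"jaw":52},{"rx":0,"ry":0,"rz":0,"tx":23.1,"ty":-25.1,"tz":0,"jaw":52},{"rx":0,"ry":0,"rz":0,"tx":23.1,"ty":-25.1,"tz":0,"jaw":52},{"rx":0,"ry":0,"rz":0,"tx":23.1,"ty":-25.1,"tz":0,"jaw":52},{"rx":0,"ry":0,"rz":0,"tx":23.1,"ty":-25.1,"tz":18,"jaw":52},{"rx":0,"ry":0,"rz":0,"tx":23.1,"ty":-25.1,"tz":18,"jaw":52},{"rx":0,"ry":0,"rz":0,"tx":23.1,"ty":-25.1,"tz":18,"jaw":52},{"rx":0,"ry":0,"rz":0,"tx":23.1,"ty":-25.1,"tz":18,"jaw":52},{"rx":0,"ry":0,"rz":0,"tx":23.1,"ty":-25.1,"tz":18,"jaw":52},{"rx":0,"ry":0,"rz":0,"tx":23.1,"ty":-25.1,"tz":18,"jaw":52},{"rx":0,"ry":0,"rz":0,"tx":23.1,"ty":-25.1,"tz":18,"jaw":52},{"rx":0,"ry":0,"rz":0,"tx":23.1,"ty":-25.1,"tz":18,"jaw":52},{"rx":0,"ry":0,"rz":0,"tx":0,"ty":0,"tz":0,"jaw":52},{"rx":0,"ry":0,"rz":0,"tx":0,"ty":0,"tz":0,"jaw":52},{"rx":0,"ry":0,"rz":0,"tx":0,"ty":0,"tz":0,"jaw":52}]'
python3 - <<'E'
from plan import *
go((.584,.2948),35,.022)
c=grab("top");i=c["img"][...,::-1]
cv2.imwrite("pics/top8.png",cv2.resize(i[180:275,365:495],None,fx=5,fy=5,interpolation=cv2.INTER_CUBIC))
W=cloud(c);x,y,z=W[...,0],W[...,1],W[...,2]
m=(x>.45)&(x<.55)&(y>-.25)&(y<-.1)&(z>.165)&(z<.21);q=W[m];p=q.mean(0);a=np.radians(YAW)
print("knob",len(q),p, (p[:2]-C)@[np.cos(a),np.sin(a)],(p[:2]-C)@[-np.sin(a),np.cos(a)])
E
```

```text
time_s: 21.8
tool_pos: [0.5863, 0.2937, 0.1008]
tool_rot: [180.0, 0.0, 34.9]
force: [-0.3, -0.2, 0.3]
grip_width: 0.0519
t 21.8 pos [0.5863 0.2937 0.1008] rot [1.7999e+02 4.0000e-02 3.4870e+01] F [-0.3 -0.2  0.3] w 0.0519
shift now-axes [-1.2 -2.2 78.8]
rotvec [ 0.01  0.04 -0.13] shift in final axes [-1.2 -2.2 78.8]
knob 73 [ 0.52036687 -0.17480836  0.18564912] -0.06410106295337806 0.06173964297792185
```

View pics/top8.png

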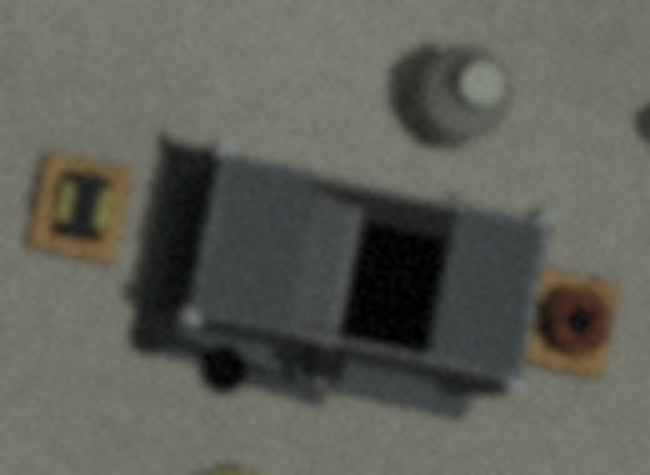

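The knob is at the left stop, 62 mm over, and the flap opens to the right bin. Now I'll grasp the choke.

```bash
python3 -m pendant '[{"rx":0,"ry":0,"rz":0,"tx":-1,"ty":-2,"tz":25,"jaw":52},{"rx":0,"ry":0,"rz":0,"tx":0,"ty":0,"tz":25,"jaw":52},{"rx":0,"ry":0,"rz":0,"tx":0,"ty":0,"tz":16,"jaw":52},{"rx":0,"ry":0,"rz":0,"tx":0,"ty":0,"tz":9,"jaw":52},{"rx":0,"ry":0,"rz":0,"tx":0,"ty":0,"tz":3.5,"jaw":52},{"rx":0,"ry":0,"rz":0,"tx":0,"ty":0,"tz":0,"jaw":52},{"rx":0,"ry":0,"rz":0,"tx":0,"ty":0,"tz":0,"jaw":52},{"rx":0,"ry":0,"rz":0,"tx":0,"ty":0,"tz":0,"jaw":20},{"rx":0,"ry":0,"rz":0,"tx":0,"ty":0,"tz":0,"jaw":20},{"rx":0,"ry":0,"rz":0,"tx":0,"ty":0,"tz":0,"jaw":20},{"rx":0,"ry":0,"rz":0,"tx":0,"ty":0,"tz":0,"jaw":20},{"rx":0,"ry":0,"rz":0,"tx":0,"ty":0,"tz":0,"jaw":20},{"rx":0,"ry":0,"rz":0,"tx":0,"ty":0,"tz":0,"jaw":20}]' 25
```

```text
time_s: 22.93
tool_pos: [0.5846, 0.2954, 0.0232]
tool_rot: [180.0, -0.1, 34.8]
force: [-0.5, -0.1, 4.8]
grip_width: 0.0352
```

```bash
python3 -m pendant '[{"rx":0,"ry":0,"rz":0,"tx":0,"ty":0,"tz":-20,"jaw":20},{"rx":0,"ry":0,"rz":0,"tx":0,"ty":0,"tz":-36,"jaw":20},{"rx":0,"ry":0,"rz":0,"tx":0,"ty":0,"tz":-36,"jaw":20},{"rx":0,"ry":0,"rz":0,"tx":0,"ty":0,"tz":-36,"jaw":20},{"rx":0,"ry":0,"rz":0,"tx":0,"ty":0,"tz":-36,"jaw":20},{"rx":0,"ry":0,"rz":0,"tx":0,"ty":0,"tz":-36,"jaw":20},{"rx":0,"ry":0,"rz":0,"tx":0,"ty":0,"tz":0,"jaw":20},{"rx":0,"ry":0,"rz":0,"tx":0,"ty":0,"tz":0,"jaw":20}]'; python3 -c "
from plan import *
go(C,35,.225)"
```

```text
time_s: 23.6
tool_pos: [0.5851, 0.2961, 0.225]
tool_rot: [179.9, -0.3, 34.8]
force: [0.0, 0.1, -1.7]
grip_width: 0.0355
t 23.6 pos [0.5851 0.2961 0.225 ] rot [179.94  -0.26  34.79] F [ 0.   0.1 -1.7] w 0.0355
shift now-axes [-322.   438.8   -1. ]
rotvec [ 0.06 -0.26 -0.21] shift in final axes [-323.6  437.7    0. ]
```

```bash
python3 -m pendant '[{"rx":0,"ry":0,"rz":0,"tx":-20.2,"ty":27.4,"tz":0,"jaw":20},{"rx":0,"ry":0,"rz":0,"tx":-20.2,"ty":27.4,"tz":0,"jaw":20},{"rx":0,"ry":0,"rz":0,"tx":-20.2,"ty":27.4,"tz":0,"jaw":20},{"rx":0,"ry":0,"rz":0,"tx":-20.2,"ty":27.4,"tz":0,"jaw":20},{"rx":0,"ry":0,"rz":0,"tx":-20.2,"ty":27.4,"tz":0,"jaw":20},{"rx":0,"ry":0,"rz":0,"tx":-20.2,"ty":27.4,"tz":0,"jaw":20},{"rx":0,"ry":0,"rz":0,"tx":-20.2,"ty":27.4,"tz":0,"jaw":20},{"rx":0,"ry":0,"rz":0,"tx":-20.2,"ty":27.4,"tz":0,"jaw":20},{"rx":0,"ry":0,"rz":0,"tx":-20.2,"ty":27.4,"tz":0,"jaw":20},{"rx":0,"ry":0,"rz":0,"tx":-20.2,"ty":27.4,"tz":0,"jaw":20},{"rx":0,"ry":0,"rz":0,"tx":-20.2,"ty":27.4,"tz":0,"jaw":20},{"rx":0,"ry":0,"rz":0,"tx":-20.2,"ty":27.4,"tz":0,"jaw":20},{"rx":0,"ry":0,"rz":0,"tx":-20.2,"ty":27.4,"tz":0,"jaw":20},{"rx":0,"ry":0,"rz":0,"tx":-20.2,"ty":27.4,"tz":0,"jaw":20},{"rx":0,"ry":0,"rz":0,"tx":-20.2,"ty":27.4,"tz":0,"jaw":20},{"rx":0,"ry":0,"rz":0,"tx":-20.2,"ty":27.4,"tz":0,"jaw":20},{"rx":0,"ry":0,"rz":0,"tx":0,"ty":0,"tz":0,"jaw":20},{"rx":0,"ry":0,"rz":0,"tx":0,"ty":0,"tz":0,"jaw":20},{"rx":0,"ry":0,"rz":0,"tx":0,"ty":0,"tz":0,"jaw":20}]'
python3 - <<'E'
from plan import *
go(C,35,.176)
c=grab("side");i=c["img"][...,::-1]
cv2.imwrite("pics/side9.png",cv2.resize(i[110:285,270:430],None,fx=3.4,fy=3.4))
E
```

```text
time_s: 25.18
tool_pos: [0.5681, -0.2484, 0.2206]
tool_rot: [-179.8, 0.0, 34.8]
force: [0.3, 0.6, -0.9]
grip_width: 0.0352
t 25.18 pos [ 0.5681 -0.2484  0.2206] rot [-1.7981e+02  4.0000e-02  3.4790e+01] F [ 0.3  0.6 -0.9] w 0.0352
shift now-axes [ 2.7  1.5 44.6]
rotvec [-0.19  0.04 -0.21] shift in final axes [ 2.6  1.4 44.6]
```

View pics/side9.png

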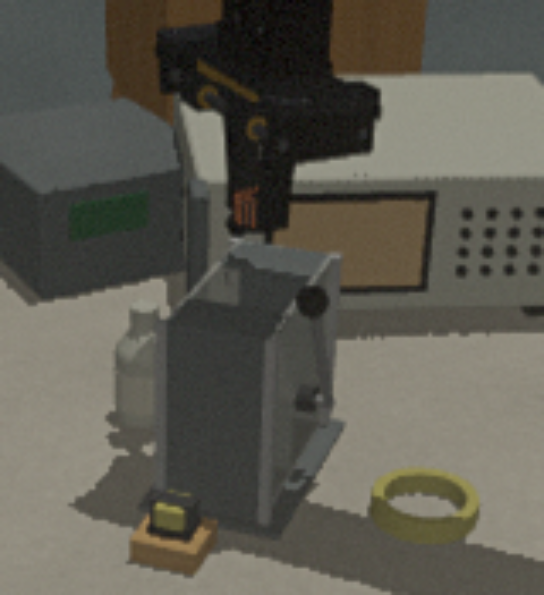

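The choke is held above the mouth, so I'll lower it and let go, then lift and back away.

```bash
python3 -m pendant '[{"rx":0,"ry":0,"rz":0,"tx":2,"ty":1,"tz":24,"jaw":20},{"rx":0,"ry":0,"rz":0,"tx":0,"ty":0,"tz":20,"jaw":20},{"rx":0,"ry":0,"rz":0,"tx":0,"ty":0,"tz":0,"jaw":20},{"rx":0,"ry":0,"rz":0,"tx":0,"ty":0,"tz":0,"jaw":55},{"rx":0,"ry":0,"rz":0,"tx":0,"ty":0,"tz":0,"jaw":55},{"rx":0,"ry":0,"rz":0,"tx":0,"ty":0,"tz":0,"jaw":55},{"rx":0,"ry":0,"rz":0,"tx":0,"ty":0,"tz":0,"jaw":55},{"rx":0,"ry":0,"rz":0,"tx":0,"ty":0,"tz":-30,"jaw":55},{"rx":0,"ry":0,"rz":0,"tx":0,"ty":0,"tz":-40,"jaw":55},{"rx":0,"ry":0,"rz":0,"tx":23,"ty":-25,"tz":0,"jaw":55},{"rx":0,"ry":0,"rz":0,"tx":23,"ty":-25,"tz":0,"jaw":55},{"rx":0,"ry":0,"rz":0,"tx":23,"ty":-25,"tz":0,"jaw":55},{"rx":0,"ry":0,"rz":0,"tx":23,"ty":-25,"tz":0,"jaw":55},{"rx":0,"ry":0,"rz":0,"tx":23,"ty":-25,"tz":0,"jaw":55},{"rx":0,"ry":0,"rz":0,"tx":23,"ty":-25,"tz":0,"jaw":55},{"rx":0,"ry":0,"rz":0,"tx":23,"ty":-25,"tz":0,"jaw":55},{"rx":0,"ry":0,"rz":0,"tx":0,"ty":0,"tz":0,"jaw":55},{"rx":0,"ry":0,"rz":0,"tx":0,"ty":0,"tz":0,"jaw":55},{"rx":0,"ry":0,"rz":0,"tx":0,"ty":0,"tz":0,"jaw":55}]'
python3 - <<'E'
from plan import *
o=env.get_obs();print(o["tool_pos"],o["force"])
for n in("top","side"):
    c=grab(n);np.savez(n+"9.npz",**c);i=c["img"][...,::-1]
    cv2.imwrite(f"pics/{n}9f.png",i)
    if n=="top":
        j=np.clip(i[180:275,365:495].astype(float)*2.5,0,255).astype(np.uint8)
        cv2.imwrite("pics/top9c.png",cv2.resize(j,None,fx=6,fy=6,interpolation=cv2.INTER_CUBIC))
        W=cloud(c);a=np.radians(YAW);d=W[...,:2]-C
        sx=d@[np.cos(a),np.sin(a)];sy=d@[-np.sin(a),np.cos(a)]
        m=(abs(sx)<.03)&(sy<-.005)&(sy>-.075)&(W[...,2]<.08);print("inside right: n",m.sum(),np.c_[sx[m],sy[m],W[m][:,2]][W[m][:,2]>.012].round(3)[::8].tolist())
    else: cv2.imwrite("pics/side9c.png",cv2.resize(np.clip(i[160:285,280:420].astype(float)*1.5,0,255).astype(np.uint8),None,fx=4.5,fy=4.5,interpolation=cv2.INTER_CUBIC))
E
```

```text
time_s: 26.82
tool_pos: [0.6037, -0.014, 0.2492]
tool_rot: [179.9, -0.0, 34.8]
force: [0.5, -0.5, -0.2]
grip_width: 0.0552
[ 0.60371157 -0.01395746  0.24919094] [ 0.48693119 -0.49946559 -0.16311793]
inside right: n 408 [[0.029, -0.006, 0.073], [0.024, -0.028, 0.014], [0.021, -0.052, 0.021], [0.019, -0.054, 0.025], [0.015, -0.051, 0.027], [0.011, -0.046, 0.032], [0.009, -0.045, 0.025], [0.006, -0.044, 0.022], [-0.007, -0.006, 0.073], [0.005, -0.054, 0.027], [0.002, -0.051, 0.032], [0.001, -0.055, 0.025], [-0.004, -0.049, 0.032], [-0.006, -0.049, 0.033], [-0.009, -0.047, 0.021], [-0.01, -0.053, 0.02], [-0.012, -0.058, 0.022]]
```

View pics/top9c.png

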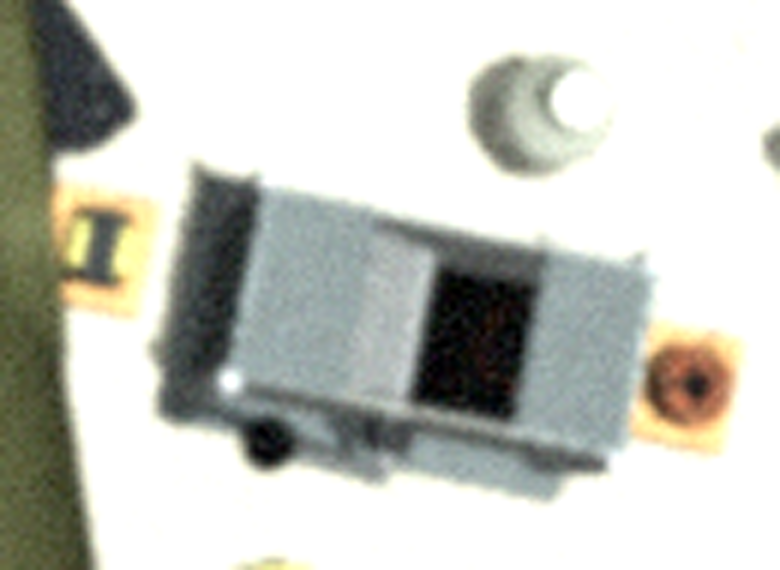

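View pics/side9c.png

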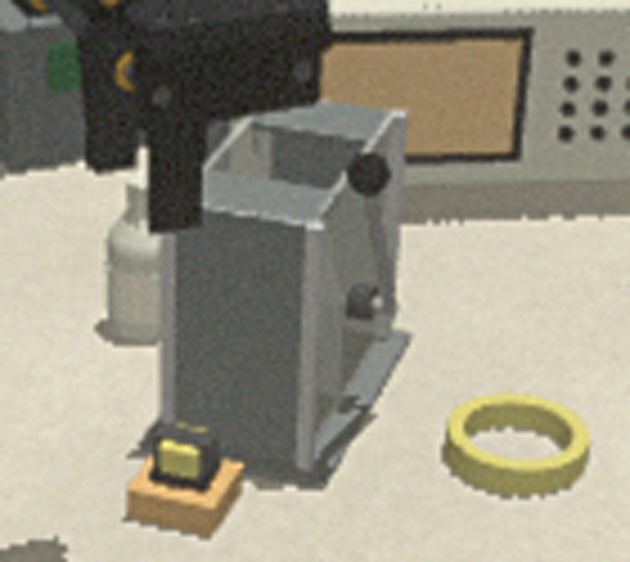

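View pics/top9f.png

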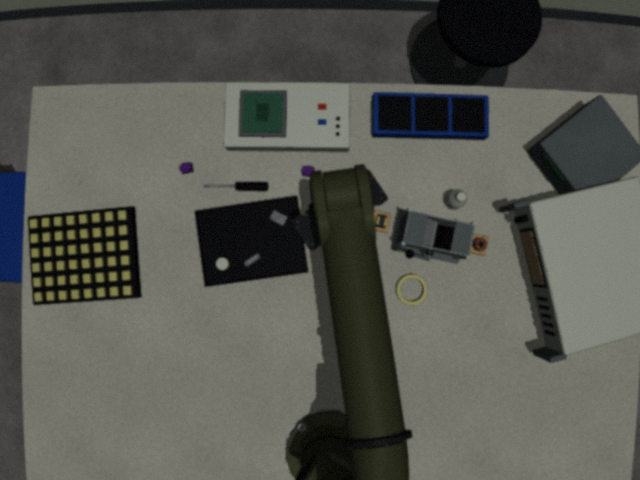

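Run:
```python
from plan import *
for f in("side0","side9"):
    c=dict(np.load(f+".npz"));i=c["img"][...,::-1]
    cv2.imwrite(f"pics/z_{f}.png",cv2.resize(np.clip(i[205:280,335:385].astype(float)*2,0,255).astype(np.uint8),None,fx=7,fy=7,interpolation=cv2.INTER_CUBIC))
a,b=[cv2.imread(f"pics/z_{f}.png") for f in("side0","side9")];cv2.imwrite("pics/zz.png",np.hstack([a,b]))
c=dict(np.load("side9.npz"));print(proj(c,[[*s2w(-.039,.04),.02],[*s2w(-.039,.04),.045],[*s2w(-.039,.07),.02]]))
```

```text
[[350.91547101 250.35615773]
 [351.34164878 241.82125206]
 [347.07801357 256.29341195]]
```

View pics/zz.png

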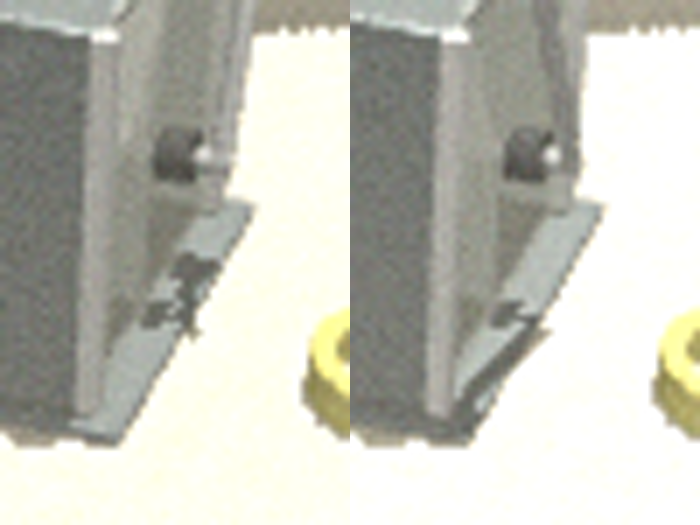

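Run:
```python
from plan import *
a=cloud(dict(np.load("top9.npz")));b=cloud(dict(np.load("top0.npz")))
for u,v in((278,216),(252,260),(222,264),(411,289),(456,198),(250,186)):
    r=[]
    for W in(b,a):
        p=W[v-18:v+19,u-18:u+19].reshape(-1,3);q=p[(p[:,2]>.014)&(p[:,2]<.12)];r.append(np.median(q,0).round(3))
    print(u,v,*r)
env.sign_off()
```

```text
278 216 [0.614 0.141 0.026] [0.614 0.142 0.027]
252 260 [0.499 0.2   0.029] [0.497 0.199 0.029]
222 264 [0.485 0.274 0.047] [0.485 0.274 0.046]
411 289 [ 0.434 -0.203  0.018] [ 0.432 -0.205  0.019]
456 198 [ 0.658 -0.306  0.071] [ 0.658 -0.305  0.071]
250 186 [0.688 0.21  0.023] [0.688 0.209 0.023]
the job is handed in; nothing more can be done
```

I sorted all three parts and handed the job in at about 27 s, but I never saw the two transformers inside their bin.

- **Transformers:** I pushed the lever to its right stop and dropped both transformers in the mouth for the left bin, where the sample transformer stands. The camera put the knob 62 mm right of centre.
- **Choke:** I then threw the lever to its left stop, measured at 62 mm the other way, and dropped the choke for the right bin, beside the sample choke.

**What the last checks showed:**
- **Choke in place:** it is visible low in the right bin, with its top about 30 mm above the bench.
- **Bystanders:** all six (heatsink, jar, connector, tape roll, bottle and screwdriver) measured within about 3 mm of where they started.
- **Robot clear:** the arm stood away from everything.

**What I could not confirm:** the flap hides the left bin from above, and the side view through the clear front showed nothing definite. That the transformers are there rests on three things: they were released over the mouth with the lever at the right stop, the flap later swung freely across, and the right bin looked empty just before the choke went in.

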